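# Load plaster blanks into a spring-fed magazine

## Robot

A 6-joint arm with a two-finger parallel gripper is mounted at the origin on the work surface. World frame = base frame: x ahead of the robot, y to its left, z up, the work surface at z = 0. Lengths are in mm, angles in rad, forces in N, time in s.
With the tool pointing down it reaches from about 375 to 975 mm from the base axis. Payload 3.8 kg.
Tool frame: the origin (TCP) lies midway between the tips of the shut fingers; the grasp point (between the pads) lies 19 mm behind it (env.tcp_to_grasp is the distance from the TCP to the grasp point, in mm); z points along the fingers, y is the direction in which the jaws open and shut (so a half turn about z gives the same grasp; the last joint's range is limited). The gripper opens to 85 mm and grips with 20 to 120 N. Pads are 22 mm wide; open, the fingers measure 114 mm over their backs; the gripper's body (76 mm by 85 mm) begins 54 mm behind the grasp point. The pads swing forward as they close: fully open they stand 13 mm farther back than shut.
Start: joints at [1.167, 0.264, 1.604, -0, 1.274, -0.037], TCP at [242.073, 630.094, 210.18] pointing down, gripper open.
Joint ranges: [-2.63, 2.63], [-0.94, 2.18], [0.31, 2.57], [-1.31, 4.45], [0, 2.66], [-2.55, 2.55]. Speed limits (rad/s): [2.57, 2.57, 3.14, 3.14, 3.14, 3.14].

## Interface

Orientations are given as a 3x3 rotation matrix whose columns are the frame's x, y, z axes.
In Python, from workcell import env gives the robot as it stands.
- The arm moves only by the tool servo_tool, never from a script. Its argument "commands" is a list of rows, each a list of 7 numbers: the shift along the tool's x, y, z in cm, then the turn, a rotation vector about the tool's x, y, z in degrees, then the closure, from 0 (fully open) to 1 (shut). In form: [[dx, dy, dz, rx, ry, rz, jaw], ...]. A call has 1 to 8 rows; each row is the pose to reach, as a shift and turn from the pose measured when the call began, along the tool's axes at that moment; what a row does not reach only later rows make up. A row lasts 1/12 s, in which the tool goes at most 41.7 mm and 7.16 degrees, less where a joint would pass 70% of its speed; a pose out of reach is approached as far as the arm can. A call with a gripper value outside its range is refused whole. The fingers move at their own pace and stop on an object; "grip_force" is the grip in N (left out, the last holds). Time passes only in rows, so rows that repeat a pose let the fingers close. It gives the time, the measured TCP pose, the force and the opening at its end, in the units of the state.
- env.sense(): the state, without advancing time (a new reading comes with each control period).
- env.grab_frame(name): name is "side" or "top"; returns (picture, depth): 480x640x3 uint8, blue, green, red; 480x640 float32, mm along the optical axis (not along the pixel's ray), 0 where there is no reading.
- env.camera_params(name): a dict with "intrinsics" (3x3 intrinsics, pixels), "world_to_cam" (4x4, takes a point from world to camera coordinates). Camera axes: x right, y down, z forward; pixel columns grow to the right and rows downward; lengths in mm; the calibration is good to about 2 mm. A picture is of the moment at which its call begins. camera_params takes no time and is no camera call.
- env.close_job(): hands the job in, once; it reports no verdict.
The state is a dict: "clock": time; "q": joint angles; "joint_vel": joint speeds; "joint_efforts": joint torques, N m; "eef_pos": TCP position; "tool_rot": TCP orientation; "contact_force": force on the tool from outside, world axes, zero at the start; "wrist_torque": the same for the moment, N m; "opening": finger opening in mm.
Only numpy, scipy, OpenCV 4.12 (cv2) and the standard library are available. Lean on these libraries where they do the work, as an engineer would, in place of code of your own. Each camera call takes 0.05 s, during which the arm holds its last target.

## Task

Load both long plaster blanks, one after the other, into the spring-fed magazine: push each one down against the sprung follower and get its front end under the lip and its back end down inside the sill, then let go so that the spring holds the stack up flat under the lip. Feel your way: plaster chips if it is jammed hard against the metal. Leave the short thick offcut and everything else on the bench where they are.

Things in the scene. Friction and masses are not known exactly. Their poses are not given: they have to be found in the camera images.
- blank_a: Plain white plaster blank, a rectangular bar 120 (x) by 50 (y) by 30 (z) mm, about 0.2 kg, lying flat on the bench. Origin at the centre of its underside; x along its length, z up. Identical to blank_b; either may be loaded first. It chips if jammed against the magazine with over 50 N.
- blank_b: The second plaster blank, identical to blank_a (120 x 50 x 30 mm), origin at the centre of its underside, x along its length.
- offcut: A plaster offcut, 85 x 64 x 42 mm, shorter, wider and thicker than the blanks, lying on the bench. It is not to be loaded or moved. Origin at the centre of its underside.
- magazine: Fixed grey base plate of the spring-fed magazine, 220 x 110 x 10 mm; origin at the centre of its underside, z up. The aluminium frame that takes the blanks lengthwise is clamped on it and stands, by its setting, up to 15 mm either way along the base's x from mid: this pose does not tell where. Find it by touch (slide the blank to the head wall) or by sight. The clamp does not slip below 250 N.
- lip_mid (a point): Lower inner edge of the lip if the frame stood at mid: (-39, 0, 105) mm from the base's origin, same axes; the real one is up to 15 mm off along x, as is all of the frame. The lip is a plate across the head (-x) end, 78 mm wide, 8 thick, level below, reaching 22 mm in -x from this edge to the head wall. Head wall to sill is 127 mm, for a 120 mm blank.
- sill_mid (a point): Inner top edge of the sill (end wall opposite the lip, 78 wide, 10 thick) with the frame at mid: (66, 0, 83) mm from the base's origin. The way in: blank tilted about 20 degrees, lip end low, pressed down past the lip's edge, slid under it until it meets the head wall, then its other end lowered inside the sill, all against the spring.
- seat_mid (a point): Underside centre of the top blank of a loaded stack, frame at mid: (2.5, 0, 75) mm from the base's origin; its top is against the lip, its underside 8 mm below the sill's top. The blank loaded first ends 30 mm lower. Side guides 58 mm apart (outside 78) only at x = -61 to -30 (to the lip, mouth flared to 68) and 54 to 66 (to z = 70); between, fingers fit above z = 40.
- follower (a joint): Travel of the sprung follower plate (118 x 44 mm, steel) in the frame, m: 0 when empty (its top 103 mm above the base's underside), growing as it is pushed down, stop at 0.075. About 0.028 with one blank loaded, 0.058 with two. It pushes up with about 4 N when empty and 0.8 N more for each 10 mm down, and stays level, so blanks stay flat on it.
Not all that is in view belongs to the job. What is shaped like the blank_a but green or yellow is not meant.

How it is judged (in metres and radians):
On the way:
1. one blank is loaded: flat under the lip, inside the sill, held up by the spring and let go (((x of blank_a in the frame of magazine between -0.023 and 0.027 m and y of blank_a in the frame of magazine between -0.006 and 0.006 m and z of blank_a in the frame of magazine between 0.07 and 0.08 m and angle between blank_a's own z axis and vertical below 0.07 rad and angle between the x axis of blank_a and the x axis of magazine, either way round below 0.12 rad and linear speed of blank_a below 0.02 m/s and contact force between the fingers and blank_a below 0.1 N and value of joint follower between 0.022 and 0.036 m) or (x of blank_b in the frame of magazine between -0.023 and 0.027 m and y of blank_b in the frame of magazine between -0.006 and 0.006 m and z of blank_b in the frame of magazine between 0.07 and 0.08 m and angle between blank_b's own z axis and vertical below 0.07 rad and angle between the x axis of blank_b and the x axis of magazine, either way round below 0.12 rad and linear speed of blank_b below 0.02 m/s and contact force between the fingers and blank_b below 0.1 N and value of joint follower between 0.022 and 0.036 m))), for 0.2 s.
At the end, for the whole second after the job is handed in: Both blanks released, at rest, flat (4 deg) and lengthwise (7 deg) in the magazine: one underside at z = 75 mm, under the lip, the other at 45 mm (within 5 mm), centres at x = -23 to +27, y within 6 mm (magazine frame); follower down 52 to 66 mm (((x of blank_a in the frame of magazine between -0.023 and 0.027 m and y of blank_a in the frame of magazine between -0.006 and 0.006 m and z of blank_a in the frame of magazine between 0.07 and 0.08 m and angle between each of blank_a, blank_b's own z axis and vertical below 0.07 rad and angle between the x axis of each of blank_a, blank_b and the x axis of magazine, either way round below 0.12 rad and linear speed of each of blank_a, blank_b below 0.02 m/s and x of blank_b in the frame of magazine between -0.023 and 0.027 m and y of blank_b in the frame of magazine between -0.006 and 0.006 m and z of blank_b in the frame of magazine between 0.04 and 0.05 m and contact force between the fingers and blank_a below 0.1 N and contact force between the fingers and blank_b below 0.1 N and value of joint follower between 0.052 and 0.066 m) or (x of blank_b in the frame of magazine between -0.023 and 0.027 m and y of blank_b in the frame of magazine between -0.006 and 0.006 m and z of blank_b in the frame of magazine between 0.07 and 0.08 m and angle between each of blank_b, blank_a's own z axis and vertical below 0.07 rad and angle between the x axis of each of blank_b, blank_a and the x axis of magazine, either way round below 0.12 rad and linear speed of each of blank_b, blank_a below 0.02 m/s and x of blank_a in the frame of magazine between -0.023 and 0.027 m and y of blank_a in the frame of magazine between -0.006 and 0.006 m and z of blank_a in the frame of magazine between 0.04 and 0.05 m and contact force between the fingers and blank_b below 0.1 N and contact force between the fingers and blank_a below 0.1 N and value of joint follower between 0.052 and 0.066 m))); the robot touches nothing.
It fails at once if the gripper jams a blank against the magazine with more than 50 N (plaster chips) ((contact force between blank_a and magazine above 50 N and contact force between the fingers and blank_a above 2 N) or (contact force between blank_b and magazine above 50 N and contact force between the fingers and blank_b above 2 N)).
It fails at once if the offcut or another thing on the bench is moved by more than 30 mm (distance of any of offcut, mallet, chisel, jar, bowl, rasp, egg_cast, brush from where it was at the start of the episode above 0.03 m).
It also fails if it takes over 67 s, if anything falls off the work surface, if the arm or the gripper's body presses on something with over 40 N, if the wrist force passes 120 N, or if a joint passes its speed limit or range.

## Working session

There is one attempt and no reset: what is moved stays moved. The work goes in short steps, Python scripts to look and compute and a tool call to move; the robot and the scene stay as the last step left them, time stands still between calls to the robot, and variables do not carry over. Pictures are saved under pics/ and viewed, and the job is handed in when it is done.

Besides the shell and the picture viewer there is one more tool, called after "Request:" in YAML: its name, and indented under it one key for each argument. servo_tool: Moves the arm, as the interface text tells. Its arguments: {"type":"object","properties":{"commands":{"type":"array"},"grip_force":{"type":"number"}},"required":["commands"]}

```bash
ls; mkdir -p pics; python3 - <<'E'
from workcell import env
import cv2,numpy as np
for n in("top","side"):
    p,d=env.grab_frame(n); cv2.imwrite(f"pics/{n}0.png",p); np.save(f"pics/{n}0.npy",d)
    c=env.camera_params(n); print(n,c["intrinsics"],c["world_to_cam"])
print(env.sense())
E
```

```text
pics
top [[484.47624137   0.         315.28993352]
 [  0.         484.47624137 247.21165714]
 [  0.           0.           1.        ]] [[-1.97539488e-02 -9.99742588e-01  1.11596721e-02 -2.85195475e+01]
 [-9.95366507e-01  1.86144672e-02 -9.43346121e-02  4.88503874e+02]
 [ 9.41025980e-02 -1.29714449e-02 -9.95477997e-01  1.07957091e+03]
 [ 0.00000000e+00  0.00000000e+00  0.00000000e+00  1.00000000e+00]]
side [[439.1253326    0.         321.39469028]
 [  0.         439.1253326  240.13022385]
 [  0.           0.           1.        ]] [[ 8.95549837e-01 -4.44799463e-01 -1.19969901e-02 -4.22703722e+02]
 [-3.40725737e-01 -6.68170851e-01 -6.61402817e-01  2.11789117e+02]
 [ 2.86175579e-01  5.96406868e-01 -7.49934921e-01  9.13056381e+02]
 [ 0.00000000e+00  0.00000000e+00  0.00000000e+00  1.00000000e+00]]
{'clock': 0.1, 'q': array([ 1.16707556e+00,  2.64699044e-01,  1.60525475e+00, -4.50833787e-05,
        1.27368562e+00, -3.68932586e-02]), 'joint_vel': array([ 0.00053225, -0.00326033, -0.00255826, -0.00066717,  0.00046755,
        0.00022425]), 'joint_efforts': array([-2.05959186e-04, -5.16710758e+01, -3.68588126e+01, -1.05454969e-04,
        6.32444979e-03, -2.18591549e-05]), 'eef_pos': array([241.82707787, 629.43683017, 208.96290543]), 'tool_rot': array([[-9.33474612e-01,  3.58642671e-01, -7.64410002e-04],
       [ 3.58643484e-01,  9.33472680e-01, -1.89914160e-03],
       [ 3.24426371e-05, -2.04695114e-03, -9.99997904e-01]]), 'contact_force': array([-0.03661025,  0.06826009, -0.14726265]), 'wrist_torque': array([0.00228523, 0.00301193, 0.03079209]), 'opening': 85.48404392226178}
```

View pics/top0.png

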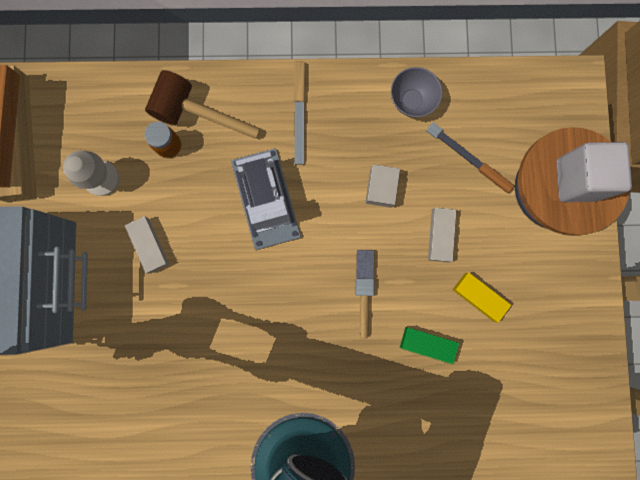

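View pics/side0.png

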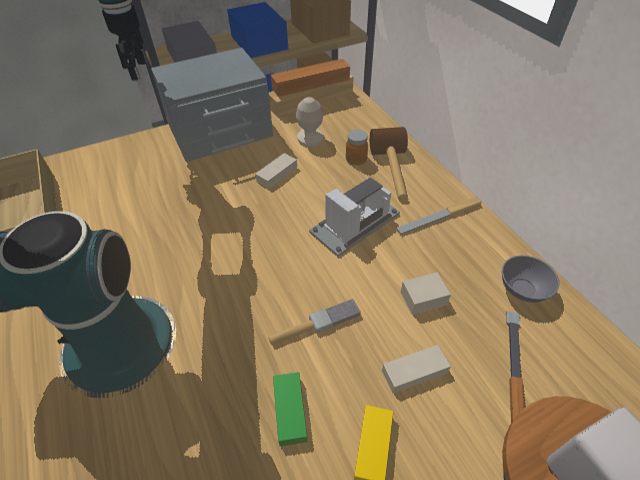

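```bash
cat > h.py <<'E'
from workcell import env
import cv2,numpy as np
C={n:env.camera_params(n) for n in("top","side")}
def cloud(n,d):
    K=C[n]["intrinsics"];T=C[n]["world_to_cam"]
    v,u=np.mgrid[:480,:640]
    P=np.stack([(u-K[0,2])/K[0,0]*d,(v-K[1,2])/K[1,1]*d,d],-1)
    return (P-T[:3,3])@T[:3,:3]
def ray(n,u,v,z):
    K=C[n]["intrinsics"];T=C[n]["world_to_cam"];R=T[:3,:3]
    o=-R.T@T[:3,3]; r=R.T@np.array([(u-K[0,2])/K[0,0],(v-K[1,2])/K[1,1],1])
    return o+r*(z-o[2])/r[2]
E
python3 - <<'E'
from h import *
for n in("top","side"):
    p=cv2.imread(f"pics/{n}0.png");
    crops={"top":[(90,190,130,110),(340,140,140,140),(215,135,100,125)],"side":[(225,130,110,90),(370,250,110,160),(300,165,110,100)]}[n]
    ims=[cv2.resize(p[y:y+h,x:x+w],None,fx=400/h,fy=400/h,interpolation=cv2.INTER_CUBIC) for x,y,w,h in crops]
    im=np.hstack(ims); s=min(1,800/im.shape[1]); cv2.imwrite(f"pics/{n}c.png",cv2.resize(im,None,fx=s,fy=s))
d=np.load("pics/top0.npy");P=cloud("top",d)
p=cv2.imread("pics/top0.png")
for nm,(x,y,w,h) in dict(L=(110,200,70,85),O=(350,155,65,65),R=(420,195,50,80)).items():
    hsv=cv2.cvtColor(p,cv2.COLOR_BGR2HSV)
    Q=P[y:y+h,x:x+w]; z=Q[...,2]; m=((z>20)&(z<60)&(hsv[y:y+h,x:x+w,1]<60)).astype(np.uint8)
    k,l,st,_=cv2.connectedComponentsWithStats(m); i=1+st[1:,4].argmax(); q=Q[l==i]
    zt=np.median(q[:,2]); q=q[abs(q[:,2]-zt)<4]
    r=cv2.minAreaRect(q[:,:2].astype(np.float32)); print(nm,st[i],"z",zt,r,q[:,:2].mean(0))
E
```

```text
L [  15   17   42   56 1214] z 28.8602807702666 ((500.9709167480469, 346.3045959472656), (120.61424255371094, 51.20963668823242), 23.87027931213379) [500.7265112  346.11198622]
O [  16   10   34   42 1093] z 41.03576316869677 ((627.0072631835938, -194.91722106933594), (63.94847106933594, 85.70921325683594), 80.64657592773438) [ 625.89189297 -194.92634268]
R [  10   13   26   54 1167] z 29.020255810209022 ((511.3702392578125, -329.7988586425781), (50.880592346191406, 119.67208099365234), 83.4065933227539) [ 511.52395744 -329.21992486]
```

```bash
python3 - <<'E'
from h import *
d=np.load("pics/top0.npy");P=cloud("top",d);z=P[...,2]
# magazine: heights grid
x,y,w,h=225,140,85,115
q=P[y:y+h,x:x+w].reshape(-1,3)
hz=np.histogram(q[:,2],bins=np.arange(-5,130,5));print(list(zip(hz[1].astype(int),hz[0])))
# base plate by colour
p=cv2.imread("pics/top0.png");hsv=cv2.cvtColor(p,cv2.COLOR_BGR2HSV)
m=((hsv[...,1]<70)&(z>4)).astype(np.uint8); m2=np.zeros_like(m); m2[y:y+h,x:x+w]=m[y:y+h,x:x+w]
for lo,hi in((5,16),(60,90),(95,120)):
    mm=m2.astype(bool)&(z>lo)&(z<hi); q=P[mm]; print(lo,len(q),cv2.minAreaRect(q[:,:2].astype(np.float32)))
E
```

```text
[(np.int64(-5), np.int64(3286)), (np.int64(0), np.int64(1723)), (np.int64(5), np.int64(938)), (np.int64(10), np.int64(1041)), (np.int64(15), np.int64(309)), (np.int64(20), np.int64(25)), (np.int64(25), np.int64(23)), (np.int64(30), np.int64(25)), (np.int64(35), np.int64(133)), (np.int64(40), np.int64(80)), (np.int64(45), np.int64(27)), (np.int64(50), np.int64(20)), (np.int64(55), np.int64(19)), (np.int64(60), np.int64(29)), (np.int64(65), np.int64(61)), (np.int64(70), np.int64(28)), (np.int64(75), np.int64(55)), (np.int64(80), np.int64(135)), (np.int64(85), np.int64(22)), (np.int64(90), np.int64(18)), (np.int64(95), np.int64(145)), (np.int64(100), np.int64(772)), (np.int64(105), np.int64(135)), (np.int64(110), np.int64(460)), (np.int64(115), np.int64(80)), (np.int64(120), np.int64(0))]
5 2068 ((616.80859375, 44.41602325439453), (225.08834838867188, 176.59173583984375), 14.503581047058105)
60 330 ((613.2782592773438, 76.51333618164062), (150.5817413330078, 80.27127838134766), 14.429903030395508)
95 1592 ((605.1978759765625, 76.4388656616211), (135.45846557617188, 81.28570556640625), 15.477704048156738)
```

View pics/topc.png

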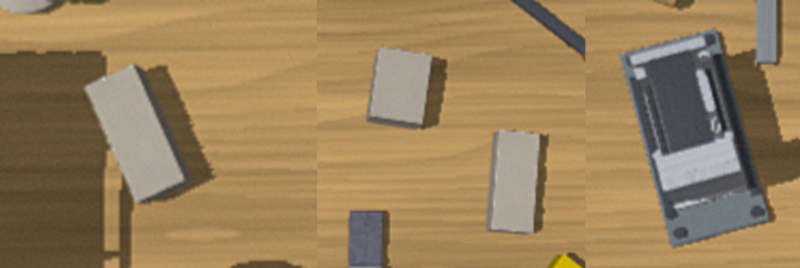

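View pics/sidec.png

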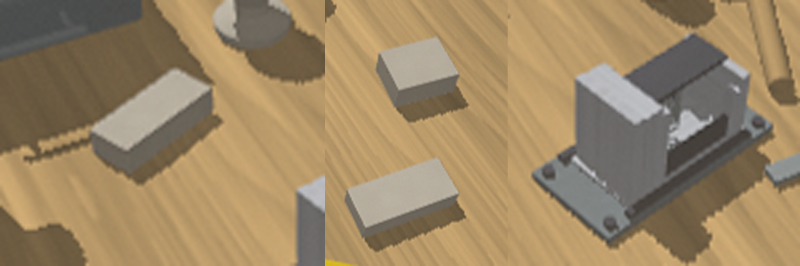

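```bash
python3 - <<'E'
from h import *
for n in("top",):
    p=cv2.imread(f"pics/{n}0.png")
    x,y,w,h=225,140,85,115
    cv2.imwrite("pics/mag.png",cv2.resize(p[y:y+h,x:x+w],(425,575),interpolation=cv2.INTER_CUBIC))
d=np.load("pics/top0.npy");P=cloud("top",d);z=P[...,2]
m=np.zeros(z.shape,bool);m[140:255,225:310]=1
q=P[m&(z>107.5)&(z<118)];print("lip",len(q),cv2.minAreaRect(q[:,:2].astype(np.float32)),q.mean(0))
q=P[m&(z>98)&(z<106)];print("foll",len(q),cv2.minAreaRect(q[:,:2].astype(np.float32)),q.mean(0))
d=np.load("pics/side0.npy");P=cloud("side",d);z=P[...,2]
m=np.zeros(z.shape,bool);m[165:265,300:410]=1
q=P[m&(z>110)&(z<119)];print("lip",len(q),cv2.minAreaRect(q[:,:2].astype(np.float32)),q.mean(0))
q=P[m&(z>99)&(z<107)];print("foll",len(q),cv2.minAreaRect(q[:,:2].astype(np.float32)),q.mean(0))
E
```

```text
lip 603 ((588.09521484375, 71.15248107910156), (99.08521270751953, 77.89679718017578), 14.074832916259766) [556.75575689  63.4425272  112.64490433]
foll 930 ((605.5526123046875, 76.23736572265625), (135.3101348876953, 81.2979507446289), 14.879739761352539) [619.91174938  79.67144623 102.06345091]
lip 304 ((556.38134765625, 62.71017837524414), (35.81865692138672, 78.63272094726562), 15.699943542480469) [555.16846622  61.23338186 112.07744459]
foll 533 ((604.867431640625, 73.2523193359375), (136.57748413085938, 78.95035552978516), 13.590302467346191) [612.39265534  74.13548133 101.49006981]
```

View pics/mag.png

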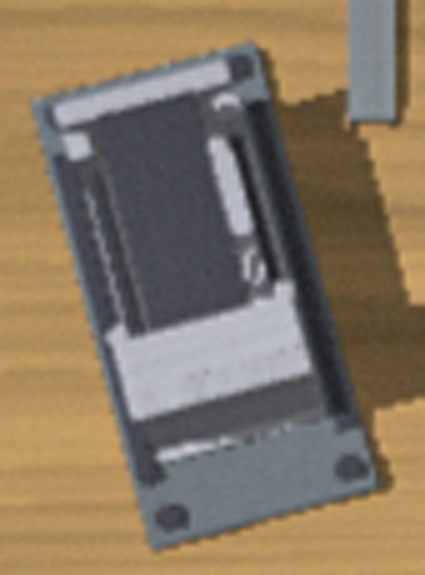

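```bash
python3 - <<'E'
from h import *
def c(n,u,v,z): return ray(n,225+u/5-.4,140+v/5-.4,z)[:2]
BL,BR,FR,FL=[c("top",u,v,10) for u,v in((35,103),(252,42),(378,490),(153,548))]
print(BL,BR,FR,FL); o=(BL+BR+FR+FL)/4; ex=(BL+BR-FL-FR); print(np.linalg.norm(ex)/2,np.linalg.norm(BL-BR),np.linalg.norm(FL-FR)); ex/=np.linalg.norm(ex);ey=np.array([-ex[1],ex[0]])
print("o",o,np.degrees(np.arctan2(ex[1],ex[0])))
def f(nm,u,v,z):
    q=c("top",u,v,z)-o; print(nm,q@ex,q@ey)
f("lip left",128,333,113);f("lip right",282,297,113);f("lipback l",135,418,113);f("lipback r",318,374,113)
for u,v in((52,108),(225,55),(232,80),(60,125)): f("sill",u,v,83)
# depth in magazine frame
for n in("top","side"):
    d=np.load(f"pics/{n}0.npy");P=cloud(n,d)
    X=(P[...,:2]-o)@ex;Y=(P[...,:2]-o)@ey;Z=P[...,2]
    m=(abs(X)<115)&(abs(Y)<60)
    print(n)
    for lo in range(-120,120,4):
        s=m&(X>=lo)&(X<lo+4)&(abs(Y)<20)
        if s.sum(): print(lo, np.percentile(Z[s],[10,50,90]).round(), end="; ")
    print()
    for lo in range(-60,60,4):
        s=m&(Y>=lo)&(Y<lo+4)&(Z>107)
        s2=m&(Y>=lo)&(Y<lo+4)&(Z>97)&(Z<106)
        print(lo,s.sum(),s2.sum(),end="; ")
    print()
E
```

```text
[697.17781473 153.61720793] [724.74976988  51.85573665] [512.04138506  -3.70622357] [487.10982528 100.18491991]
218.30002793632687 105.43059208379232 106.840780446519
o [605.26969874  75.48791023] 14.456401395455494
lip left -29.770622386159875 31.419307572428824
lip right -32.2115607063704 -35.01972839771066
lipback l -65.44496403566326 37.85416499049366
lipback r -67.92698770538271 -40.98686317065816
sill 81.54577608422112 39.98798969971282
sill 84.39076604272064 -39.000408383596934
sill 72.75560682547531 -39.03680608236818
sill 73.28087894390491 38.55006763765074
top
-116 [-3. -2.  2.]; -112 [-2.  1.  9.]; -108 [ 6.  9. 12.]; -104 [ 6. 10. 11.]; -100 [ 7.  9. 11.]; -96 [ 7. 10. 12.]; -92 [ 6.  8. 10.]; -88 [ 6.  9. 11.]; -84 [ 6.  9. 11.]; -80 [ 7.  9. 12.]; -76 [ 6.  9. 11.]; -72 [ 9. 13. 16.]; -68 [ 20.  73. 113.]; -64 [111. 114. 117.]; -60 [112. 114. 116.]; -56 [110. 112. 115.]; -52 [110. 112. 115.]; -48 [110. 112. 115.]; -44 [109. 113. 115.]; -40 [110. 112. 113.]; -36 [110. 112. 114.]; -32 [101. 103. 105.]; -28 [101. 102. 104.]; -24 [101. 103. 104.]; -20 [100. 103. 104.]; -16 
[... 1493 characters left out ...]
 44. 100. 103.]; 12 [ 13. 100. 103.]; 16 [ 14. 100. 103.]; 20 [ 13.  98. 102.]; 24 [ 11. 100. 103.]; 28 [ 13. 101. 102.]; 32 [ 11. 100. 102.]; 36 [ 11. 100. 102.]; 40 [ 11.  99. 102.]; 44 [ 11. 100. 102.]; 48 [ 11. 100. 102.]; 52 [ 11.  99. 102.]; 56 [ 11.  98. 102.]; 60 [ 11. 100. 102.]; 64 [ 10.  13. 101.]; 68 [12. 33. 67.]; 72 [16. 41. 68.]; 76 [71. 81. 82.]; 80 [79. 79. 79.]; 84 [79. 79. 79.]; 108 [6. 6. 6.]; 
-60 0 0; -56 0 0; -52 0 0; -48 0 0; -44 0 3; -40 31 35; -36 17 3; -32 18 3; -28 21 5; -24 19 54; -20 21 48; -16 19 41; -12 18 47; -8 17 47; -4 20 43; 0 22 48; 4 14 51; 8 17 38; 12 22 46; 16 15 39; 20 19 22; 24 20 3; 28 15 4; 32 18 3; 36 16 2; 40 1 0; 44 0 0; 48 0 0; 52 0 0; 56 0 0;
```

```bash
python3 - <<'E'
from h import *
d=np.load("pics/top0.npy");P=cloud("top",d);Z=P[...,2]
q=P[205:356,0:95].reshape(-1,3);
for lo in range(40,400,40):
    s=q[(q[:,2]>lo)&(q[:,2]<lo+40)]
    if len(s): print(lo,len(s),s.min(0).round(),s.max(0).round())
for (x,y,w,h) in((110,250,50,60),(50,140,80,70),(130,60,140,100)):
    s=P[y:y+h,x:x+w].reshape(-1,3); s=s[s[:,2]>6]; print(s.min(0).round() if len(s) else 0,s.max(0).round() if len(s) else 0)
d=np.load("pics/side0.npy");P=cloud("side",d)
for x,y,w,h in((245,145,60,50),(375,335,85,65)):
    q=P[y:y+h,x:x+w].reshape(-1,3);q=q[(q[:,2]>25)&(q[:,2]<36)];print(cv2.minAreaRect(q[:,:2].astype(np.float32)))
E
cat >> h.py <<'E'
from scipy.spatial.transform import Rotation as Ro
TH=np.radians(14.46); O=np.array([605.3,75.5])
def pose(yaw_x,tilt=0):
    """tool x yaw deg, z down, tilt>0 lip (tool x) end low"""
    a=np.radians(yaw_x); x=np.array([np.cos(a),np.sin(a),0]); z=np.array([0,0,-1.]); y=np.cross(z,x)
    return np.stack([x,y,z],1)@Ro.from_euler('y',-tilt,degrees=True).as_matrix()
def go(p,R):
    s=env.sense(); A=s["tool_rot"]
    d=A.T@(np.array(p)-s["eef_pos"])/10; r=Ro.from_matrix(A.T@R).as_rotvec(degrees=True)
    print("t%.2f"%s["clock"],"d",d.round(2),"r",r.round(1),"eef",s["eef_pos"].round(1),"F",s["contact_force"].round(1),"open",round(s["opening"],1))
def m2w(x,y,z):
    c,s=np.cos(TH),np.sin(TH); return np.array([O[0]+c*x-s*y,O[1]+s*x+c*y,z])
E
python3 -c "
from h import *
go([492,342,150],pose(203.9))"
```

```text
40 1428 [281. 467.  40.] [557. 526.  80.]
80 1304 [281. 467.  80.] [557. 525. 120.]
120 1403 [281. 469. 120.] [557. 540. 160.]
160 5598 [281. 467. 160.] [560. 568. 200.]
200 607 [281. 521. 200.] [559. 564. 205.]
[384. -24.   6.] [ 489.  423. 1121.]
[384. -24.   6.] [ 700.  493. 1121.]
[384. -24.   6.] [ 893.  344. 1121.]
((500.52789306640625, 345.31268310546875), (121.21793365478516, 52.91173553466797), 25.396108627319336)
((511.7187805175781, -330.5749816894531), (50.82305908203125, 121.07527923583984), 83.3375244140625)
t0.10 d [-33.66 -17.85   5.93] r [ -0.1  -0.  -44.9] eef [241.8 629.4 209. ] F [-0.   0.1 -0.1] open 85.5
```

Request:
servo_tool:
  commands:
    - [0,0,-6,0,0,0,0]
    - [0,0,-6,0,0,0,0]
    - [-8,-20,-6,0,0,-20,0]
    - [-8,-20,-6,0,0,-40,0]
    - [-8,-20,-6,0,0,-45,0]
    - [-8,-20,-6,0,0,-45,0]
    - [-34,-18,0,0,0,-45,0]
    - [-34,-18,0,0,0,-45,0]
  grip_force: 110

```text
clock: 0.77
eef_pos: [309.9, 428.5, 253.8]
tool_rot: [[-0.933, -0.36, -0.0], [-0.36, 0.933, -0.001], [0.0, -0.001, -1.0]]
contact_force: [0.5, 1.0, 0.5]
opening: 84.8
```

```bash
python3 -c "
from h import *
go([492,342,80],pose(203.9))"
```

```text
t0.77 d [-13.88 -14.62  17.38] r [-0.  -0.  -2.8] eef [309.9 428.5 253.8] F [0.5 1.  0.5] open 84.8
```

Request:
servo_tool:
  commands:
    - [-13.9,-14.6,10,0,0,-3,0]
    - [-13.9,-14.6,10,0,0,-3,0]
    - [-13.9,-14.6,10,0,0,-3,0]
    - [-13.9,-14.6,10,0,0,-3,0]
    - [-13.9,-14.6,10,0,0,-3,0]
    - [-13.9,-14.6,16,0,0,-3,0]
    - [-13.9,-14.6,17.4,0,0,-3,0]
    - [-13.9,-14.6,17.4,0,0,-3,0]

```text
clock: 1.43
eef_pos: [487.1, 337.0, 70.2]
tool_rot: [[-0.914, -0.406, -0.014], [-0.406, 0.914, -0.01], [0.017, -0.003, -1.0]]
contact_force: [-2.2, -1.6, -1.1]
opening: 85.4
```

```bash
python3 -c "
from h import *
go([492,342,1],pose(204.2))
for n in ('top','side'):
  p,d=env.grab_frame(n); cv2.imwrite('pics/%s1.png'%n,p)
a=cv2.imread('pics/top1.png')[190:310,80:240];b=cv2.imread('pics/side1.png')[100:220,200:360]
cv2.imwrite('pics/ab1.png',np.hstack([cv2.resize(a,(400,300)),cv2.resize(b,(400,300))]))
"
```

```text
t1.43 d [-0.76  0.28  6.9 ] r [-0.2 -0.9 -0.2] eef [487.1 337.   70.2] F [-2.2 -1.6 -1.1] open 85.4
```

View pics/ab1.png

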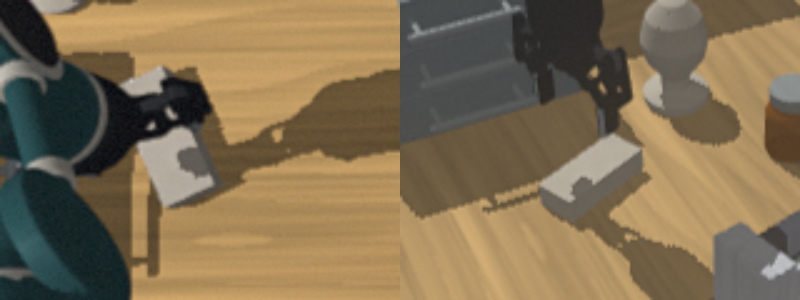

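```bash
python3 -c "
from h import *
go([492,342,1],pose(204.2))"
```

```text
t1.53 d [-0.27  0.04  7.65] r [-0.1 -0.4 -0.1] eef [490.1 340.8  77.5] F [-0.1 -0.7  0.7] open 85.4
```

Request:
servo_tool:
  commands:
    - [-0.2,0,2.5,0,-0.4,0,0]
    - [-0.2,0,5,0,-0.4,0,0]
    - [-0.2,0,7,0,-0.4,0,0]
    - [-0.2,0,7.6,0,-0.4,0,0]
    - [-0.2,0,7.6,0,-0.4,0,0.2]
    - [-0.2,0,7.6,0,-0.4,0,0.35]
    - [-0.2,0,7.6,0,-0.4,0,1]
    - [-0.2,0,7.6,0,-0.4,0,1]

```text
clock: 2.2
eef_pos: [493.6, 343.2, 5.7]
tool_rot: [[-0.913, -0.408, 0.005], [-0.408, 0.913, 0.002], [-0.005, -0.0, -1.0]]
contact_force: [-4.1, -0.9, 10.8]
opening: 43.3
```

Request:
servo_tool:
  commands:
    - [0,0,0,0,0,0,1]
    - [0,0,0,0,0,0,1]
    - [0,0,0,0,0,0,1]

```text
clock: 2.45
eef_pos: [494.4, 343.7, 6.9]
tool_rot: [[-0.913, -0.408, 0.007], [-0.408, 0.913, 0.003], [-0.007, 0.0, -1.0]]
contact_force: [0.1, -0.6, -1.4]
opening: 41.6
```

```bash
python3 -c "
from h import *
go([492,342,150],pose(194.46))"
```

```text
t2.45 d [  0.19  -0.06 -14.31] r [0.  0.4 9.6] eef [494.4 343.7   6.9] F [ 0.1 -0.6 -1.4] open 41.6
```

```bash
python3 -c "
from h import *
for n in ('top','side'):
  p,d=env.grab_frame(n); cv2.imwrite('pics/%s2.png'%n,p)
a=cv2.imread('pics/top2.png')[190:310,80:240];b=cv2.imread('pics/side2.png')[100:220,200:360]
cv2.imwrite('pics/ab2.png',np.hstack([cv2.resize(a,(400,300)),cv2.resize(b,(400,300))]))
print(env.sense()['opening'])
"
```

```text
41.7107234160733
```

View pics/ab2.png

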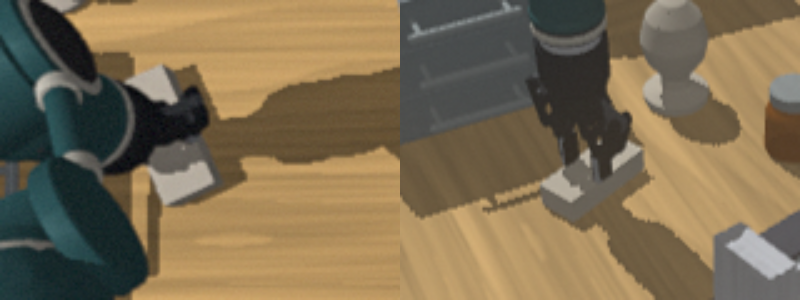

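```bash
python3 -c "
from h import *
a=cv2.imread('pics/top2.png')[205:290,115:190];b=cv2.imread('pics/side2.png')[130:195,245:320]
cv2.imwrite('pics/ab3.png',np.hstack([cv2.resize(a,(400,453),interpolation=2),cv2.resize(b,(400,453),interpolation=2)]))
d=None
"
```

```text
(no output)
```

View pics/ab3.png

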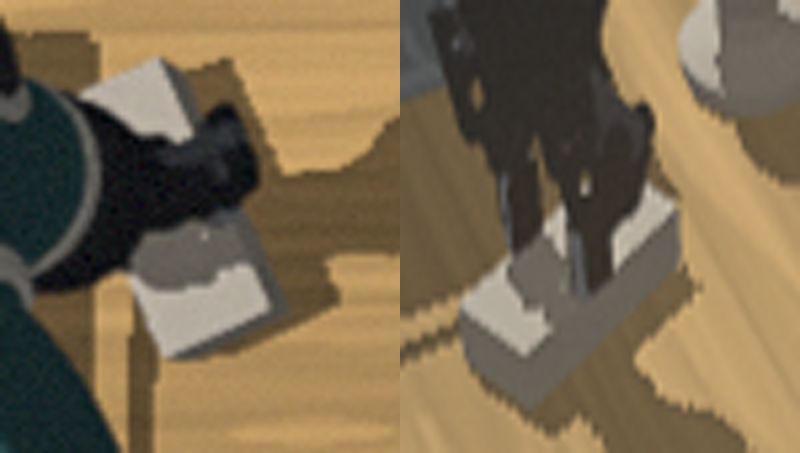

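Request:
servo_tool:
  commands:
    - [0,0,-1,0,0,0,1]
    - [0,0,-2,0,0,0,1]
    - [0,0,-3,0,0,0,1]
    - [0,0,-3,0,0,0,1]
    - [0,0,-3,0,0,0,1]

```text
clock: 2.97
eef_pos: [494.8, 344.0, 37.7]
tool_rot: [[-0.913, -0.408, 0.008], [-0.408, 0.913, 0.004], [-0.009, 0.0, -1.0]]
contact_force: [-0.2, -0.3, -1.8]
opening: 41.7
```

```bash
python3 -c "
from h import *
go([492,342,1],pose(204.2))
p,d=env.grab_frame('side'); b=p[110:210,225:335]; cv2.imwrite('pics/l1.png',cv2.resize(b,(660,600),interpolation=2))
"
```

```text
t2.97 d [ 0.37 -0.06  3.67] r [ 0.   0.5 -0.1] eef [494.8 344.   37.7] F [-0.2 -0.3 -1.8] open 41.7
```

View pics/l1.png

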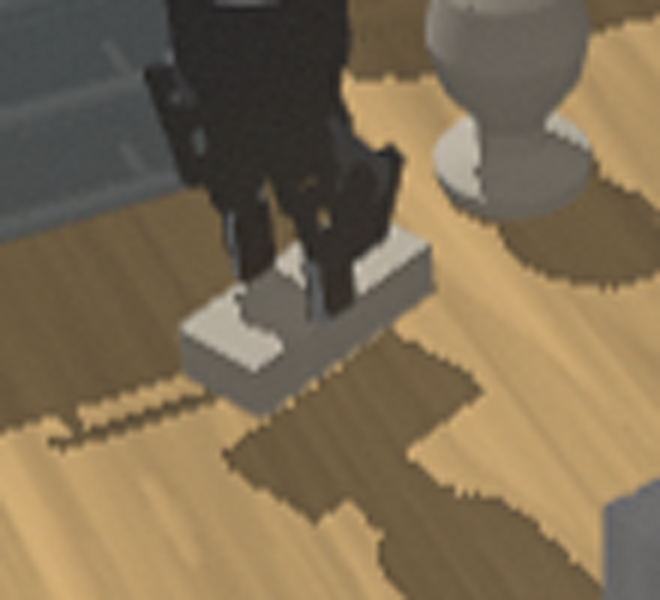

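Request:
servo_tool:
  commands:
    - [0,0,1,0,0,0,1]
    - [0,0,2,0,0,0,1]
    - [0,0,2.8,0,0,0,1]
    - [0,0,3.1,0,0,0,1]
    - [0,0,3.1,0,0,0,1]
    - [0,0,3.1,0,0,0,0]
    - [0,0,3.1,0,0,0,0]
    - [0,0,3.1,0,0,0,0]

```text
clock: 3.68
eef_pos: [493.9, 343.3, 4.9]
tool_rot: [[-0.913, -0.408, 0.006], [-0.408, 0.913, 0.002], [-0.006, -0.0, -1.0]]
contact_force: [-0.5, 1.5, -1.1]
opening: 76.0
```

Request:
servo_tool:
  commands:
    - [0.3,0,0,0,0,0,0]
    - [0.3,0,0,0,0,0,0]
    - [0.3,0,0,0,0,0,0]
    - [0.3,0,0,0,0,0,0]

```text
clock: 4.02
eef_pos: [491.0, 342.0, 4.6]
tool_rot: [[-0.913, -0.408, 0.005], [-0.408, 0.913, 0.002], [-0.006, -0.0, -1.0]]
contact_force: [-0.3, -0.1, 0.5]
opening: 85.0
```

```bash
python3 -c "
from h import *
go([492,342,-6],pose(204.2))
p,d=env.grab_frame('side'); b=p[110:210,225:335]; cv2.imwrite('pics/l2.png',cv2.resize(b,(660,600),interpolation=2))
P=cloud('side',d)
for v,u in((150,262),(163,280),(165,279)): print(P[v,u].round())
"
```

```text
t4.02 d [-0.08 -0.04  1.06] r [-0.   0.3 -0.1] eef [491.  342.    4.6] F [-0.3 -0.1  0.5] open 85.0
[476. 376.  73.]
[516. 354.  29.]
[511. 350.  26.]
```

View pics/l2.png

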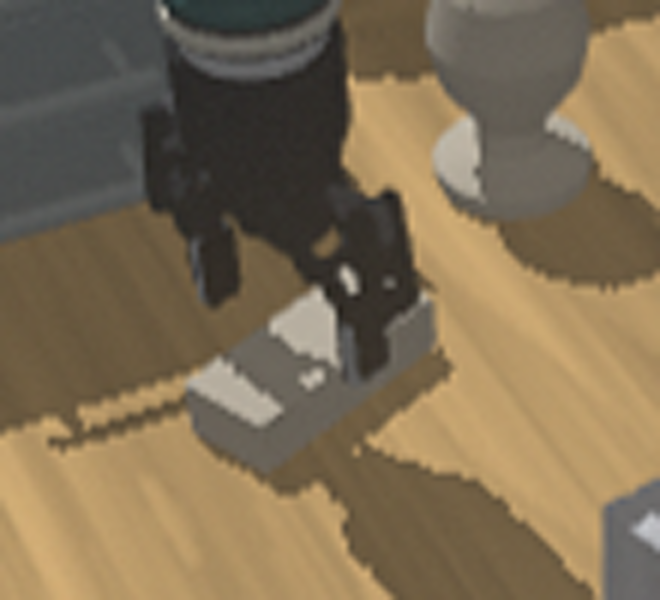

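Request:
servo_tool:
  commands:
    - [0,0,0.5,0,0,0,0]
    - [0,0,1,0,0,0,0]
    - [0,0,1,0,0,0,0]
    - [0,0,1,0,0,0,0]

```text
clock: 4.4
eef_pos: [490.6, 341.7, -6.1]
tool_rot: [[-0.913, -0.408, 0.004], [-0.408, 0.913, 0.002], [-0.005, -0.0, -1.0]]
contact_force: [0.5, -0.2, 0.2]
opening: 85.3
```

Request:
servo_tool:
  commands:
    - [0,0,0,0,0,0,0.25]
    - [0,0,0,0,0,0,0.4]
    - [0,0,0,0,0,0,1]
    - [0,0,0,0,0,0,1]
    - [0,0,0,0,0,0,1]
    - [0,0,0,0,0,0,1]
    - [0,0,0,0,0,0,1]

```text
clock: 4.98
eef_pos: [491.2, 342.1, -5.2]
tool_rot: [[-0.913, -0.408, 0.005], [-0.408, 0.913, 0.002], [-0.006, -0.0, -1.0]]
contact_force: [-0.6, -0.2, 5.6]
opening: 47.1
```

```bash
python3 -c "
from h import *
go([492,342,1],pose(204.2))
p,d=env.grab_frame('side'); b=p[110:210,225:335]; cv2.imwrite('pics/l3.png',cv2.resize(b,(660,600),interpolation=2))
"
```

```text
t4.98 d [-0.07 -0.04 -0.62] r [-0.   0.3 -0.1] eef [491.2 342.1  -5.2] F [-0.6 -0.2  5.6] open 47.1
```

View pics/l3.png

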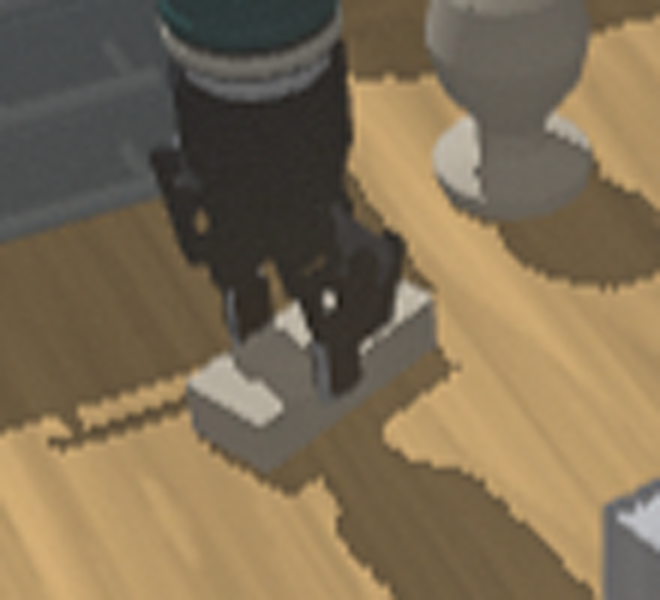

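Request:
servo_tool:
  commands:
    - [0,0,0,0,0,0,0.1]
    - [0,0,0,0,0,0,0.1]
    - [0,0,0.35,0,0,0,0.1]
    - [0,0,0.35,0,0,0,0.1]
    - [0,0,0.35,0,0,0,0.3]
    - [0,0,0.35,0,0,0,1]
    - [0,0,0.35,0,0,0,1]
    - [0,0,0.35,0,0,0,1]
  grip_force: 120

```text
clock: 5.7
eef_pos: [491.4, 342.3, -8.3]
tool_rot: [[-0.913, -0.408, 0.006], [-0.408, 0.913, 0.003], [-0.006, -0.0, -1.0]]
contact_force: [-0.4, -0.6, 2.4]
opening: 46.9
```

Request:
servo_tool:
  commands:
    - [0,0,0,0,0,0,1]
    - [0,0,0,0,0,0,1]
    - [0,0,0,0,0,0,1]

```text
clock: 5.95
eef_pos: [491.5, 342.3, -8.2]
tool_rot: [[-0.913, -0.408, 0.006], [-0.408, 0.913, 0.003], [-0.006, -0.0, -1.0]]
contact_force: [0.4, 0.1, 1.3]
opening: 46.9
```

```bash
python3 -c "
from h import *
# block front end is at 50mm ahead of TCP along tool x approx
for f in (20,):
  go(m2w(7-1-10+f,0,170),pose(194.46,20))
go([492,342,60],pose(204.2))
"
```

```text
t5.95 d [ -1.2  -29.27 -17.82] r [  1.7 -19.6   9.5] eef [491.5 342.3  -8.2] F [0.4 0.1 1.3] open 46.9
t5.95 d [-0.08 -0.05 -6.82] r [-0.   0.4 -0.1] eef [491.5 342.3  -8.2] F [0.4 0.1 1.3] open 46.9
```

Request:
servo_tool:
  commands:
    - [0,0,-4,0,0,0,1]
    - [0,0,-8,0,0,0,1]
    - [0,0,-12,0,0,0,1]
    - [0,0,-16,0,0,0,1]
    - [0,0,-16,0,0,0,1]

```text
clock: 6.37
eef_pos: [495.7, 345.3, 161.7]
tool_rot: [[-0.913, -0.408, 0.019], [-0.408, 0.913, 0.011], [-0.022, 0.002, -1.0]]
contact_force: [1.8, 0.9, -0.5]
opening: 47.2
```

```bash
python3 -c "
from h import *
go(m2w(38,0,150),pose(194.46,20))
"
```

```text
t6.37 d [ -2.71 -29.74   1.16] r [  1.9 -18.7   9.5] eef [495.7 345.3 161.7] F [ 1.8  0.9 -0.5] open 47.2
```

Request:
servo_tool:
  commands:
    - [-0.5,-5,0,0,0,3,1]
    - [-1,-9,0,0,0,6,1]
    - [-1.5,-13,0,0,-4,9,1]
    - [-2,-17,0,1,-8,9.5,1]
    - [-2.4,-21,0,1,-12,9.5,1]
    - [-2.7,-25,0,2,-16,9.5,1]
    - [-2.7,-28,0.4,2,-18.7,9.5,1]
    - [-2.7,-29.7,0.4,2,-18.7,9.5,1]

```text
clock: 7.03
eef_pos: [639.3, 81.3, 154.6]
tool_rot: [[-0.911, -0.247, 0.33], [-0.233, 0.969, 0.082], [-0.34, -0.002, -0.941]]
contact_force: [-0.9, -0.6, -3.4]
opening: 47.0
```

Request:
servo_tool:
  commands:
    - [0,0,0,0,0,0,1]

```text
clock: 7.12
eef_pos: [639.5, 77.7, 153.7]
tool_rot: [[-0.912, -0.243, 0.329], [-0.229, 0.97, 0.08], [-0.339, -0.002, -0.941]]
contact_force: [0.7, -0.3, -1.9]
opening: 46.9
```

```bash
cat >> h.py <<'E'
def mag():
    """blank pose in mag frame from TCP"""
    s=env.sense(); e=s["eef_pos"];A=s["tool_rot"];c,sn=np.cos(TH),np.sin(TH)
    f=lambda p:(lambda w:np.round([c*(w[0]-O[0])+sn*(w[1]-O[1]),-sn*(w[0]-O[0])+c*(w[1]-O[1]),w[2]],1))(e+A@np.array(p))
    F=s["contact_force"]; 
    print("T",f([0,0,0]),"fronttop",f([50,0,-38.2]),"frontbot",f([50,0,-8.2]),"rearbot",f([-70,0,-8.2]),"tilt",np.degrees(np.arcsin(-A[2,0])).round(1),"F mag",np.round([c*F[0]+sn*F[1],-sn*F[0]+c*F[1],F[2]],1))
E
python3 -c "
from h import *
go(m2w(36,0,130),pose(194.46,20));mag()
for n in ('top','side'):
  p,d=env.grab_frame(n); cv2.imwrite('pics/%s4.png'%n,p)
a=cv2.imread('pics/top4.png')[110:260,180:340];b=cv2.imread('pics/side4.png')[120:270,280:440]
cv2.imwrite('pics/ab4.png',np.hstack([cv2.resize(a,(400,375)),cv2.resize(b,(400,375))]))
"
```

```text
t7.12 d [0.59 0.65 2.3 ] r [-0.3 -0.2 -0.3] eef [639.5  77.7 153.7] F [ 0.7 -0.3 -1.9] open 46.9
T [ 33.7  -6.4 153.7] fronttop [-26.3  -5.9 172.6] frontbot [-16.2  -6.  144.4] rearbot [ 96.7  -6.8 185.1] tilt 19.8 F mag [ 0.6 -0.4 -1.9]
```

View pics/ab4.png

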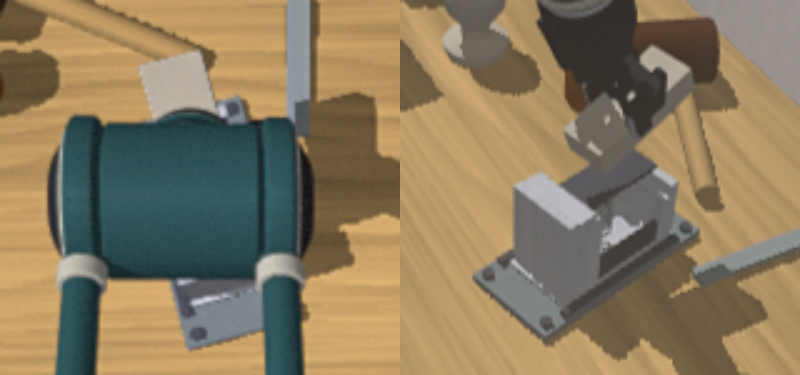

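Request:
servo_tool:
  commands:
    - [0.3,0.65,1.2,0,0,0,1]
    - [0.6,0.65,2.3,0,0,0,1]
    - [0.6,0.65,2.3,0,0,0,1]
    - [0.6,0.65,2.3,0,0,0,1]

```text
clock: 7.55
eef_pos: [636.6, 88.4, 126.6]
tool_rot: [[-0.914, -0.247, 0.322], [-0.233, 0.969, 0.082], [-0.333, -0.0, -0.943]]
contact_force: [0.1, -0.9, -1.8]
opening: 47.2
```

```bash
python3 -c "
from h import *
mag()
p,d=env.grab_frame('side'); cv2.imwrite('pics/s5.png',cv2.resize(p[150:260,300:420],(720,660),interpolation=2)[:600])
P=cloud('side',d);X=P-np.r_[O,0];c,s=np.cos(TH),np.sin(TH)
M=np.stack([c*X[...,0]+s*X[...,1],-s*X[...,0]+c*X[...,1],X[...,2]],-1)
Z=M[...,2]
hsv=cv2.cvtColor(p,cv2.COLOR_BGR2HSV)
# blank vs. sill vs. lip y extents
q=M[(abs(M[...,0])<130)&(abs(M[...,1])<80)&(Z>125)&(hsv[...,2]>120)]
print('blank',q.min(0),q.max(0),len(q))
for lo in range(-40,110,10):
  t=q[(q[:,0]>lo)&(q[:,0]<lo+10)]
  if len(t): print(lo,len(t),t[:,1].min().round(1),t[:,1].max().round(1),t[:,2].min().round(),t[:,2].max().round())
q=M[(abs(M[...,0]+50)<25)&(abs(M[...,1])<80)&(Z>108)&(Z<117)]
print('lip',q[:,1].min(),q[:,1].max(),np.percentile(q[:,1],[2,98]))
"
```

```text
T [ 33.6   4.7 126.6] fronttop [-26.3   4.9 146. ] frontbot [-16.3   4.8 117.7] rearbot [ 96.9   4.5 157.6] tilt 19.4 F mag [-0.1 -0.9 -1.8]
blank [-129.95095608  -56.37279073  126.21174532] [ 96.72631173  64.96321663 514.61812658] 294
-30 25 -19.9 27.2 143.0 149.0
-20 22 -22.2 32.4 126.0 334.0
-10 3 -18.1 65.0 191.0 318.0
0 11 -26.8 8.2 154.0 206.0
10 6 -6.5 3.1 157.0 161.0
20 8 4.6 12.6 159.0 163.0
30 4 -22.7 4.0 138.0 167.0
40 4 -20.7 4.6 136.0 167.0
50 5 -23.5 -20.6 141.0 174.0
60 25 -22.1 23.1 144.0 180.0
70 78 -21.7 28.7 151.0 184.0
80 65 -22.5 30.7 152.0 186.0
90 4 -22.5 -20.0 158.0 164.0
lip -40.73837390785879 39.76506622964888 [-39.28676769  37.57548388]
```

View pics/s5.png

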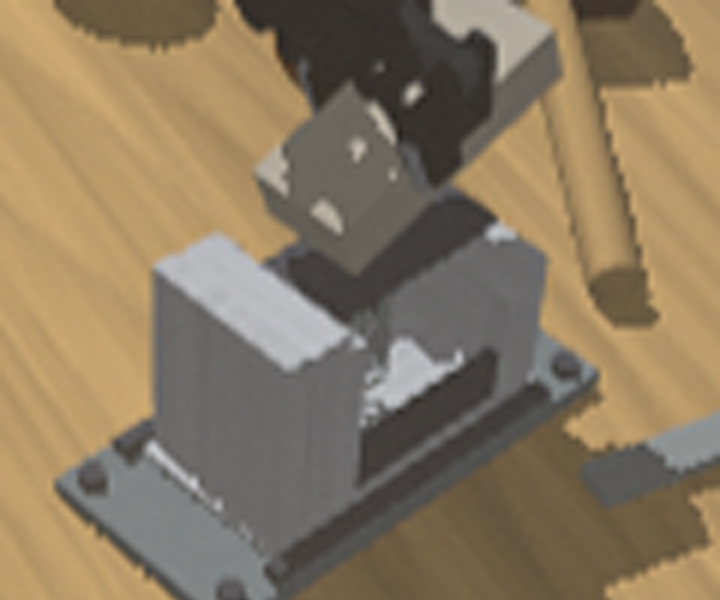

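Request:
servo_tool:
  commands:
    - [-0.28,-0.5,0.1,0,0,0,1]
    - [-0.1,-0.5,0.7,0,-0.6,0,1]
    - [0.1,-0.5,1.2,0,-0.6,0,1]
    - [0.1,-0.5,1.2,0,-0.6,0,1]
    - [0.1,-0.5,1.2,0,-0.6,0,1]

```text
clock: 8.02
eef_pos: [641.5, 84.1, 115.8]
tool_rot: [[-0.91, -0.246, 0.333], [-0.231, 0.969, 0.084], [-0.343, -0.0, -0.939]]
contact_force: [1.7, 0.2, -1.3]
opening: 47.1
```

```bash
python3 -c "
from h import *
mag();go(m2w(38,0,100),pose(194.46,20));"
```

```text
T [ 37.2  -0.7 115.8] fronttop [-22.9  -0.5 134.5] frontbot [-12.6  -0.6 106.3] rearbot [100.1  -0.9 147.5] tilt 20.1 F mag [ 1.7 -0.3 -1.3]
t8.02 d [0.47 0.07 1.51] r [-0.1  0.1 -0.2] eef [641.5  84.1 115.8] F [ 1.7  0.2 -1.3] open 47.1
```

Request:
servo_tool:
  commands:
    - [0.15,0,0.45,0,0,0,1]
    - [0.3,0,0.9,0,0,0,1]
    - [0.5,0,1.4,0,0,0,1]
    - [0.68,0,1.88,0,0,0,1]
    - [0.68,0,1.88,0,0,0,1]
    - [0.68,0,1.88,0,0,0,1]

```text
clock: 8.52
eef_pos: [642.7, 84.1, 96.4]
tool_rot: [[-0.91, -0.246, 0.335], [-0.231, 0.969, 0.084], [-0.345, -0.001, -0.938]]
contact_force: [2.3, -0.2, 2.9]
opening: 47.0
```

```bash
python3 -c "
from h import *
mag()
p,d=env.grab_frame('side'); cv2.imwrite('pics/s6.png',cv2.resize(p[150:250,300:420],(720,600),interpolation=2)[:600])
"
```

```text
T [38.3 -1.  96.4] fronttop [-21.8  -0.8 115. ] frontbot [-11.4  -0.8  86.8] rearbot [101.2  -1.2 128.3] tilt 20.2 F mag [ 2.2 -0.8  2.9]
```

View pics/s6.png

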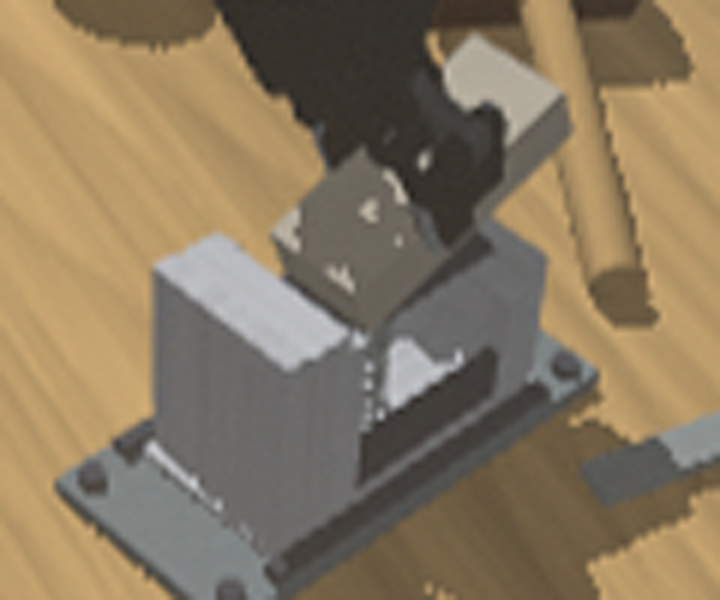

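Request:
servo_tool:
  commands:
    - [0.15,0,0.45,0,0,0,1]
    - [0.3,0.05,0.9,0,0,0,1]
    - [0.5,0.1,1.4,0,0,0,1]
    - [0.75,0.1,2.0,0,0,0,1]
    - [0.75,0.1,2.0,0,0,0,1]
    - [0.75,0.1,2.0,0,0,0,1]

```text
clock: 9.07
eef_pos: [642.7, 84.5, 75.2]
tool_rot: [[-0.909, -0.246, 0.336], [-0.232, 0.969, 0.084], [-0.346, -0.002, -0.938]]
contact_force: [1.3, -3.4, 5.0]
opening: 47.2
```

```bash
python3 -c "
from h import *
mag();go(m2w(8,0,75),pose(194.46,20))
"
```

```text
T [38.4 -0.6 75.2] fronttop [-21.7  -0.4  93.8] frontbot [-11.3  -0.4  65.6] rearbot [101.3  -0.8 107.1] tilt 20.2 F mag [ 0.4 -3.6  5. ]
t9.07 d [ 2.86  0.05 -1.03] r [-0.2  0.2 -0.2] eef [642.7  84.5  75.2] F [ 1.3 -3.4  5. ] open 47.2
```

Request:
servo_tool:
  commands:
    - [0.4,-0.05,-0.15,0,0,0,1]
    - [0.8,-0.1,-0.3,0,0,0,1]
    - [1.2,-0.1,-0.44,0,0,0,1]
    - [1.6,-0.1,-0.58,0,0,0,1]
    - [2.0,-0.1,-0.73,0,0,0,1]
    - [2.25,-0.1,-0.82,0,0,0,1]
    - [2.25,-0.1,-0.82,0,0,0,1]

```text
clock: 9.65
eef_pos: [619.7, 77.7, 76.0]
tool_rot: [[-0.909, -0.246, 0.337], [-0.232, 0.969, 0.084], [-0.347, -0.002, -0.938]]
contact_force: [3.0, 0.5, 4.7]
opening: 47.0
```

```bash
python3 -c "
from h import *
mag();go(m2w(6,-1,75),pose(194.46,20))
"
```

```text
T [14.5 -1.4 76. ] fronttop [-45.7  -1.2  94.5] frontbot [-35.2  -1.3  66.4] rearbot [ 77.3  -1.6 108. ] tilt 20.3 F mag [ 3.  -0.3  4.7]
t9.65 d [ 0.83  0.04 -0.2 ] r [-0.2  0.3 -0.2] eef [619.7  77.7  76. ] F [3.  0.5 4.7] open 47.0
```

Request:
servo_tool:
  commands:
    - [0.3,0,-0.1,0,0,0,1]
    - [0.6,0,-0.2,0,0,0,1]
    - [0.8,0,-0.29,0,0,0,1]
    - [0.9,0,-0.33,0,0,0,1]
    - [0.9,0,-0.33,0,0,0,1]

```text
clock: 10.07
eef_pos: [610.3, 75.4, 76.5]
tool_rot: [[-0.908, -0.246, 0.338], [-0.231, 0.969, 0.084], [-0.348, -0.002, -0.937]]
contact_force: [3.4, -0.2, 5.0]
opening: 47.2
```

```bash
python3 -c "
from h import *
mag()
"
```

```text
T [ 4.8 -1.3 76.5] fronttop [-55.3  -1.1  94.9] frontbot [-44.9  -1.2  66.8] rearbot [ 67.6  -1.5 108.5] tilt 20.4 F mag [ 3.3 -1.   5. ]
```

Not yet at the wall; small further steps.

Request:
servo_tool:
  commands:
    - [0.2,0,-0.07,0,0,0,1]
    - [0.35,0,-0.13,0,0,0,1]
    - [0.45,0,-0.16,0,0,0,1]
    - [0.45,0,-0.16,0,0,0,1]

```text
clock: 10.4
eef_pos: [608.8, 74.9, 77.9]
tool_rot: [[-0.906, -0.245, 0.345], [-0.23, 0.97, 0.085], [-0.355, -0.002, -0.935]]
contact_force: [16.4, 5.9, -3.5]
opening: 47.2
```

```bash
python3 -c "
from h import *
mag()
"
```

```text
T [ 3.2 -1.5 77.9] fronttop [-57.1  -1.1  95.8] frontbot [-46.4  -1.2  67.8] rearbot [ 65.7  -1.7 110.4] tilt 20.8 F mag [17.3  1.6 -3.5]
```

```bash
cat >> h.py <<'E'
def rows(seq,y=-1.3,yaw=194.46,ft=(50,0,-38.2)):
    s=env.sense(); A=s["tool_rot"]
    for px,pz,a in seq:
        R=pose(yaw,a); T=m2w(px,y,pz)-R@np.array(ft)
        d=A.T@(T-s["eef_pos"])/10; r=Ro.from_matrix(A.T@R).as_rotvec(degrees=True)
        print((px,pz,a),d.round(2),r.round(1))
E
python3 -c "
from h import *
mag()
rows([(-55.5,93,20),(-56.2,93.5,16),(-56.2,94.5,12),(-56.2,96,8),(-56,98,4),(-55,100,1),(-54.5,101,0)])
"
```

```text
T [ 3.2 -1.5 77.9] fronttop [-57.1  -1.1  95.8] frontbot [-46.4  -1.2  67.8] rearbot [ 65.7  -1.7 110.4] tilt 20.8 F mag [17.3  1.6 -3.5]
(-55.5, 93, 20) [0.   0.02 0.39] [-0.2  0.8 -0.2]
(-56.2, 93.5, 16) [0.34 0.02 0.65] [-0.2  4.8 -0.2]
(-56.2, 94.5, 12) [0.61 0.02 0.87] [-0.2  8.8 -0.2]
(-56.2, 96, 8) [0.88 0.02 1.03] [-0.2 12.8 -0.2]
(-56, 98, 4) [1.14 0.02 1.12] [-0.2 16.8 -0.2]
(-55, 100, 1) [1.24 0.02 1.15] [-0.2 19.8 -0.2]
(-54.5, 101, 0) [1.26 0.02 1.13] [-0.2 20.8 -0.3]
```

Request:
servo_tool:
  commands:
    - [0,0,0.39,0,0.8,0,1]
    - [0,0,0.39,0,0.8,0,1]
    - [0.15,0,0.5,0,2.8,0,1]
    - [0.34,0,0.65,0,4.8,0,1]
    - [0.5,0,0.76,0,6.8,0,1]
    - [0.61,0,0.87,0,8.8,0,1]
    - [0.61,0,0.87,0,8.8,0,1]
    - [0.61,0,0.87,0,8.8,0,1]

```text
clock: 11.07
eef_pos: [606.1, 74.2, 67.3]
tool_rot: [[-0.948, -0.245, 0.202], [-0.241, 0.969, 0.049], [-0.208, -0.002, -0.978]]
contact_force: [3.4, -0.4, 5.5]
opening: 47.2
```

```bash
python3 -c "
from h import *
mag()
rows([(-56.2,96,8),(-56,97,4),(-55.5,99,1),(-54.5,101,0)])
p,d=env.grab_frame('side'); cv2.imwrite('pics/s7.png',cv2.resize(p[150:250,300:420],(720,600),interpolation=2)[:600])
"
```

```text
T [ 0.5 -1.4 67.3] fronttop [-56.4  -1.1  94.3] frontbot [-50.1  -1.2  64.9] rearbot [67.2 -1.7 89.8] tilt 12.0 F mag [ 3.2 -1.2  5.5]
(-56.2, 96, 8) [0.23 0.01 0.17] [-0.2  4.  -0.2]
(-56, 97, 4) [0.49 0.01 0.4 ] [-0.2  8.  -0.2]
(-55.5, 99, 1) [0.64 0.01 0.44] [-0.2 11.  -0.2]
(-54.5, 101, 0) [0.58 0.01 0.34] [-0.2 12.  -0.2]
```

View pics/s7.png

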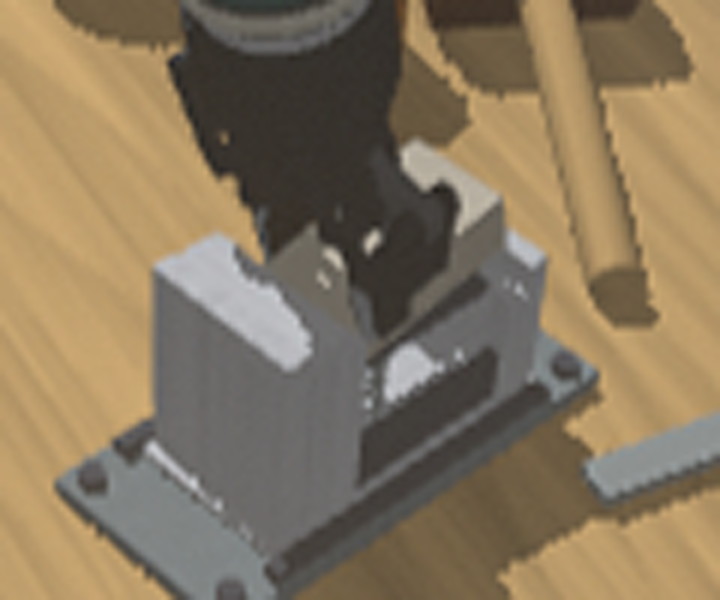

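Request:
servo_tool:
  commands:
    - [0.12,0,0.08,0,2,0,1]
    - [0.23,0,0.17,0,4,0,1]
    - [0.36,0,0.28,0,6,0,1]
    - [0.49,0,0.4,0,8,0,1]
    - [0.57,0,0.42,0,9.5,0,1]
    - [0.64,0,0.44,0,11,0,1]
    - [0.6,0,0.4,0,12,0,1]
    - [0.6,0,0.4,0,12,0,1]

```text
clock: 11.78
eef_pos: [599.8, 72.7, 61.3]
tool_rot: [[-0.969, -0.246, -0.003], [-0.246, 0.969, -0.003], [0.003, -0.002, -1.0]]
contact_force: [-1.6, -0.4, 4.6]
opening: 46.9
```

```bash
python3 -c "
from h import *
mag()
rows([(-54,101,0),(-54,103,0)])
p,d=env.grab_frame('side'); cv2.imwrite('pics/s8.png',cv2.resize(p[150:250,300:420],(720,600),interpolation=2)[:600])
"
```

```text
T [-6.1 -1.3 61.3] fronttop [-55.9  -1.   99.7] frontbot [-56.   -1.1  69.7] rearbot [64.  -1.6 69.3] tilt -0.2 F mag [-1.7 -0.   4.6]
(-54, 101, 0) [-0.21 -0.   -0.15] [-0.1 -0.2 -0.2]
(-54, 103, 0) [-0.2  -0.   -0.35] [-0.1 -0.2 -0.2]
```

View pics/s8.png

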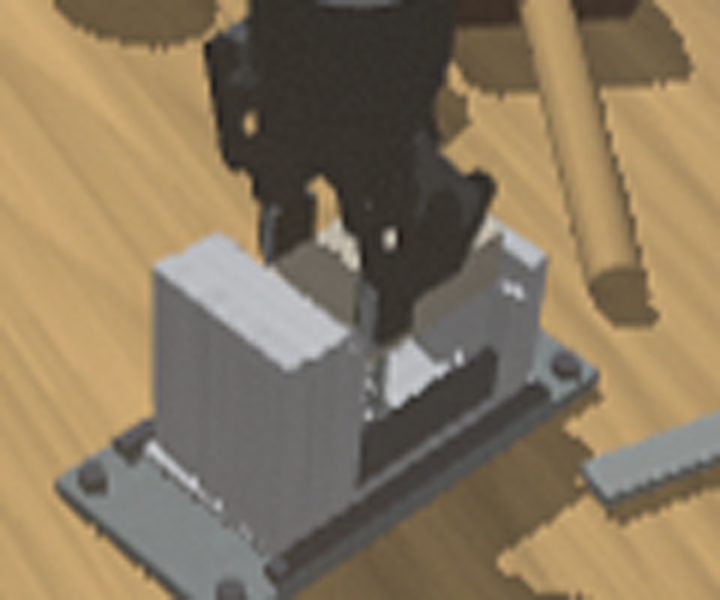

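Request:
servo_tool:
  commands:
    - [-0.1,0,-0.2,0,0,0,1]
    - [-0.15,0,-0.4,0,0,0,1]
    - [-0.15,0,-0.4,0,0,0,0.7]
    - [-0.15,0,-0.4,0,0,0,0.3]
    - [-0.15,0,-0.4,0,0,0,0]
    - [-0.15,0,-0.4,0,0,0,0]
    - [-0.15,0,-0.4,0,0,0,0]

```text
clock: 12.42
eef_pos: [600.7, 73.2, 64.7]
tool_rot: [[-0.969, -0.246, -0.003], [-0.246, 0.969, -0.002], [0.003, -0.002, -1.0]]
contact_force: [-0.3, 0.3, 0.8]
opening: 85.3
```

```bash
python3 -c "
from h import *
mag()
p,d=env.grab_frame('side'); cv2.imwrite('pics/s9.png',cv2.resize(p[150:250,300:420],(720,600),interpolation=2)[:600])
"
```

```text
T [-5.  -1.1 64.7] fronttop [-54.9  -0.8 103. ] frontbot [-55.   -0.9  73. ] rearbot [65.  -1.4 72.6] tilt -0.2 F mag [-0.2  0.4  0.8]
```

View pics/s9.png

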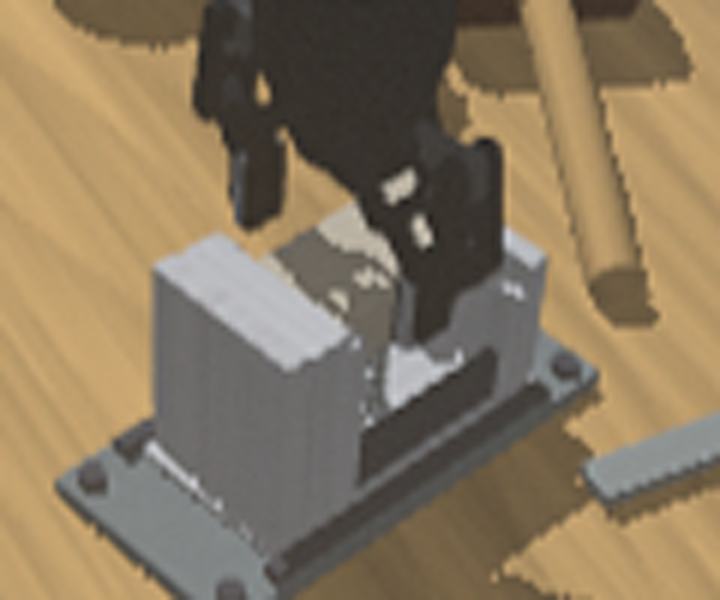

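Request:
servo_tool:
  commands:
    - [0,0,-2,0,0,0,0]
    - [0,0,-4,0,0,0,0]
    - [0,0,-8,0,0,0,0]
    - [0,0,-12,0,0,0,0]
    - [0,0,-14,0,0,0,0]
    - [0,0,-14,0,0,0,0]
    - [0,0,-14,0,0,0,0]

```text
clock: 13.05
eef_pos: [602.5, 73.7, 206.9]
tool_rot: [[-0.969, -0.246, 0.001], [-0.246, 0.969, -0.002], [-0.001, -0.002, -1.0]]
contact_force: [-0.2, 0.0, -0.7]
opening: 85.6
```

```bash
python3 -c "
from h import *
p,d=env.grab_frame('side'); cv2.imwrite('pics/s10.png',cv2.resize(p[150:250,300:420],(720,600),interpolation=2)[:600])
P=cloud('side',d);X=P-np.r_[O,0];c,s=np.cos(TH),np.sin(TH)
M=np.stack([c*X[...,0]+s*X[...,1],-s*X[...,0]+c*X[...,1],X[...,2]],-1)
for lo in range(-72,84,6):
  t=M[(M[...,0]>lo)&(M[...,0]<lo+6)&(abs(M[...,1])<15)]
  if len(t): print(lo,np.median(t[:,2]).round(1),end=' ')
print()
go([511.5+6,-330+0,80],pose(173.4))
"
```

```text
-72 61.2 -66 87.1 -60 113.0 -54 111.0 -48 370.3 -42 458.9 -36 410.1 -30 534.9 -24 328.5 -18 313.5 -12 103.4 -6 103.0 0 103.1 6 102.4 12 101.0 18 102.1 24 102.3 30 101.3 36 102.1 42 101.9 48 101.2 54 57.7 60 101.0 66 16.6 72 22.5 
t13.10 d [ 17.97 -37.05  12.57] r [-0.1 -0.2 20.8] eef [601.   73.6 204.6] F [-0.8 -0.3 -0.1] open 85.7
```

View pics/s10.png

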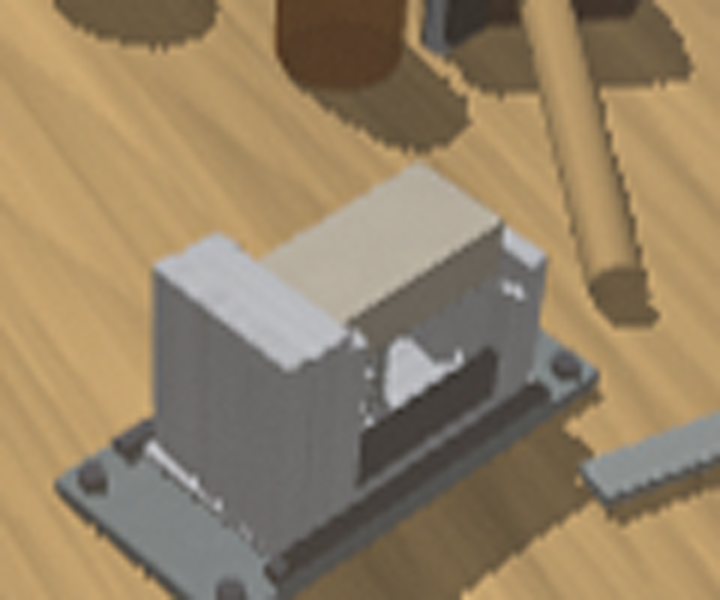

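```bash
python3 -c "
from h import *
go([501.6,-329.1,80],pose(173.4))"
```

```text
t13.10 d [ 19.49 -36.57  12.58] r [-0.1 -0.2 20.8] eef [601.   73.6 204.6] F [-0.8 -0.3 -0.1] open 85.7
```

Request:
servo_tool:
  commands:
    - [2,-4,0,0,0,4,0]
    - [4,-8,1,0,0,8,0]
    - [6,-12,2,0,0,12,0]
    - [8,-16,3,0,0,16,0]
    - [10.5,-20,4,0,0,20.8,0]
    - [12.5,-24,5,0,0,20.8,0]
    - [14.5,-28,6,0,0,20.8,0]
    - [16.5,-32,7,0,0,20.8,0]

```text
clock: 13.77
eef_pos: [524.1, -245.2, 139.6]
tool_rot: [[-0.993, 0.114, -0.007], [0.114, 0.993, 0.0], [0.007, -0.001, -1.0]]
contact_force: [1.0, 0.5, 0.4]
opening: 85.2
```

```bash
python3 -c "
from h import *
go([501.6,-329.1,50],pose(173.4))"
```

```text
t13.77 d [ 1.21 -8.58  8.98] r [-0.  -0.4  0. ] eef [ 524.1 -245.2  139.6] F [1.  0.5 0.4] open 85.2
```

Request:
servo_tool:
  commands:
    - [0.6,-4,2,0,0,0,0]
    - [1.2,-8.6,3,0,-0.4,0,0]
    - [1.2,-8.6,5,0,-0.4,0,0]
    - [1.2,-8.6,9,0,-0.4,0,0]
    - [1.2,-8.6,9,0,-0.4,0,0]
    - [1.2,-8.6,9,0,-0.4,0,0]
    - [1.2,-8.6,9,0,-0.4,0,0]

```text
clock: 14.35
eef_pos: [501.1, -328.5, 49.0]
tool_rot: [[-0.993, 0.114, -0.002], [0.114, 0.993, 0.001], [0.002, 0.001, -1.0]]
contact_force: [-0.8, -1.1, 0.6]
opening: 85.4
```

```bash
python3 -c "
from h import *
go([501.6,-329.5,-8.5],pose(173.4))
for n in ('top','side'):
  p,d=env.grab_frame(n); cv2.imwrite('pics/%s11.png'%n,p)
a=cv2.imread('pics/top11.png')[170:290,380:500];b=cv2.imread('pics/side11.png')[300:420,350:470]
cv2.imwrite('pics/ab11.png',np.hstack([cv2.resize(a,(400,400)),cv2.resize(b,(400,400))]))
"
```

```text
t14.35 d [-0.07 -0.1   5.75] r [ 0.  -0.1  0. ] eef [ 501.1 -328.5   49. ] F [-0.8 -1.1  0.6] open 85.4
```

View pics/ab11.png

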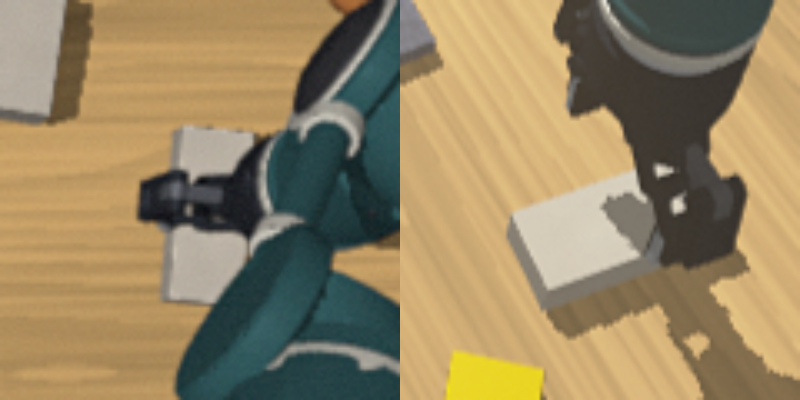

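Request:
servo_tool:
  commands:
    - [-0.05,-0.1,2,0,0,0,0]
    - [-0.05,-0.1,4,0,0,0,0]
    - [-0.05,-0.1,5.2,0,0,0,0]
    - [-0.05,-0.1,5.75,0,0,0,0]
    - [-0.05,-0.1,5.75,0,0,0,0]
    - [-0.05,-0.1,5.75,0,0,0,0]

```text
clock: 14.95
eef_pos: [504.2, -330.8, -5.2]
tool_rot: [[-0.994, 0.113, 0.003], [0.113, 0.994, -0.003], [-0.003, -0.002, -1.0]]
contact_force: [-0.7, -0.7, 1.0]
opening: 85.7
```

Request:
servo_tool:
  commands:
    - [0,0,0,0,0,0,0.25]
    - [0,0,0,0,0,0,0.4]
    - [0,0,0,0,0,0,1]
    - [0,0,0,0,0,0,1]
    - [0,0,0,0,0,0,1]
    - [0,0,0,0,0,0,1]
    - [0,0,0,0,0,0,1]

```text
clock: 15.53
eef_pos: [505.2, -331.3, -3.2]
tool_rot: [[-0.994, 0.113, 0.005], [0.113, 0.994, -0.004], [-0.005, -0.003, -1.0]]
contact_force: [-2.2, 1.5, 8.0]
opening: 46.7
```

```bash
python3 -c "
from h import *
go([501.6,-329.5,150],pose(173.4))"
```

```text
t15.53 d [  0.3    0.09 -15.32] r [-0.2  0.3  0.1] eef [ 505.2 -331.3   -3.2] F [-2.2  1.5  8. ] open 46.7
```

Request:
servo_tool:
  commands:
    - [0,0,0,0,0,0,0.1]
    - [0,0,0,0,0,0,0.1]
    - [0.35,0.1,0.3,0,0.3,0,0.1]
    - [0.35,0.1,0.55,0,0.3,0,0.1]
    - [0.35,0.1,0.55,0,0.3,0,0.1]
    - [0.35,0.1,0.55,0,0.3,0,0.3]
    - [0.35,0.1,0.55,0,0.3,0,1]
    - [0.35,0.1,0.55,0,0.3,0,1]

```text
clock: 16.2
eef_pos: [502.1, -330.2, -7.9]
tool_rot: [[-0.994, 0.113, -0.0], [0.113, 0.994, -0.003], [0.0, -0.003, -1.0]]
contact_force: [-0.0, 0.6, -1.6]
opening: 47.1
```

Request:
servo_tool:
  commands:
    - [0,0,0,0,0,0,1]
    - [0,0,0,0,0,0,1]
    - [0,0,0,0,0,0,1]

```text
clock: 16.45
eef_pos: [502.0, -330.1, -8.1]
tool_rot: [[-0.994, 0.113, -0.001], [0.113, 0.994, -0.003], [0.0, -0.003, -1.0]]
contact_force: [-0.6, -0.5, -0.0]
opening: 47.5
```

```bash
python3 -c "
from h import *
go([501.6,-329.5,150],pose(173.4))"
```

```text
t16.45 d [ 5.000e-02  1.000e-02 -1.581e+01] r [-0.2 -0.   0.1] eef [ 502.  -330.1   -8.1] F [-0.6 -0.5 -0. ] open 47.5
```

Request:
servo_tool:
  commands:
    - [0,0,-4,0,0,0,1]
    - [0,0,-8,0,0,0,1]
    - [0,0,-12,0,0,0,1]
    - [0,0,-16,0,0,0,1]
    - [0,0,-16,0,0,0,1]
    - [0,0,-16,0,0,0,1]

```text
clock: 16.95
eef_pos: [504.2, -331.1, 155.7]
tool_rot: [[-0.994, 0.113, 0.005], [0.113, 0.994, -0.007], [-0.006, -0.007, -1.0]]
contact_force: [-0.0, 0.0, -3.1]
opening: 47.2
```

```bash
python3 -c "
from h import *
go(m2w(38,-1,150),pose(194.46,20))"
```

```text
t16.95 d [-9.02 42.82  0.33] r [ -4.1 -19.5 -20.7] eef [ 504.2 -331.1  155.7] F [-0.   0.  -3.1] open 47.2
```

Request:
servo_tool:
  commands:
    - [-0.9,4,0,0,0,-4,1]
    - [-1.8,8,0,0,0,-8,1]
    - [-2.6,12,0,0,0,-12,1]
    - [-3.4,16,0,0,0,-16,1]
    - [-4.3,20,0,-1,-4,-20,1]
    - [-5,24,0,-2,-8,-20.7,1]
    - [-5.9,28,0,-3,-12,-20.7,1]
    - [-6.8,32,0,-3.5,-16,-20.7,1]

```text
clock: 17.62
eef_pos: [606.3, -19.0, 150.8]
tool_rot: [[-0.929, -0.249, 0.273], [-0.238, 0.969, 0.073], [-0.282, 0.003, -0.959]]
contact_force: [0.3, -0.4, -2.5]
opening: 46.6
```

```bash
python3 -c "
from h import *
go(m2w(38,-1,140),pose(194.46,20))"
```

```text
t17.62 d [-5.49  9.07  2.77] r [ 0.2 -3.6 -0.1] eef [606.3 -19.  150.8] F [ 0.3 -0.4 -2.5] open 46.6
```

Request:
servo_tool:
  commands:
    - [-2,4,0.5,0,-2,0,1]
    - [-4,8,1.5,0,-3.6,0,1]
    - [-5.5,9,2.5,0,-3.6,0,1]
    - [-5.5,9,2.7,0,-3.6,0,1]
    - [-5.5,9,2.7,0,-3.6,0,1]
    - [-5.5,9,2.7,0,-3.6,0,1]

```text
clock: 18.12
eef_pos: [640.2, 83.2, 137.6]
tool_rot: [[-0.912, -0.25, 0.325], [-0.234, 0.968, 0.088], [-0.337, 0.004, -0.942]]
contact_force: [0.6, 0.2, -1.9]
opening: 47.3
```

```bash
python3 -c "
from h import *
mag();go(m2w(38,-1,117),pose(194.46,20))
p,d=env.grab_frame('side'); cv2.imwrite('pics/s12.png',cv2.resize(p[150:250,300:420],(720,600),interpolation=2)[:600])
"
```

```text
T [ 35.8  -1.3 137.6] fronttop [-24.2  -1.3 156.7] frontbot [-14.1  -1.2 128.5] rearbot [ 98.9  -1.4 168.9] tilt 19.7 F mag [ 0.6  0.1 -1.9]
t18.12 d [0.48 0.02 2.01] r [ 0.2 -0.3 -0.1] eef [640.2  83.2 137.6] F [ 0.6  0.2 -1.9] open 47.3
```

View pics/s12.png

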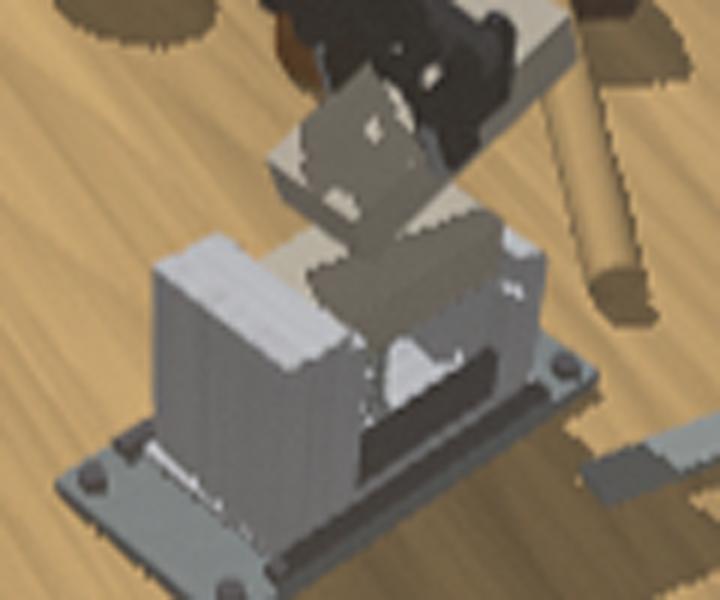

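Request:
servo_tool:
  commands:
    - [0.2,0,0.7,0,-0.3,0,1]
    - [0.45,0,1.4,0,-0.3,0,1]
    - [0.7,0,2.0,0,-0.3,0,1]
    - [0.85,0,2.4,0,-0.3,0,1]
    - [1.0,0,2.9,0,-0.3,0,1]
    - [1.2,0,3.4,0,-0.3,0,1]
    - [1.35,0,3.8,0,-0.3,0,1]
    - [1.35,0,3.8,0,-0.3,0,1]

```text
clock: 18.83
eef_pos: [640.9, 82.3, 97.5]
tool_rot: [[-0.91, -0.249, 0.332], [-0.233, 0.969, 0.088], [-0.343, 0.003, -0.939]]
contact_force: [-2.3, -3.6, 2.8]
opening: 47.1
```

```bash
python3 -c "
from h import *
mag();go(m2w(36.5,-1,75),pose(194.46,20))
p,d=env.grab_frame('side'); cv2.imwrite('pics/s13.png',cv2.resize(p[150:250,300:420],(720,600),interpolation=2)[:600])
"
```

```text
T [36.2 -2.3 97.5] fronttop [-23.9  -2.3 116.3] frontbot [-13.6  -2.3  88.1] rearbot [ 99.1  -2.5 129.3] tilt 20.1 F mag [-3.1 -2.9  2.8]
t18.83 d [0.75 0.13 2.13] r [ 0.1  0.1 -0.1] eef [640.9  82.3  97.5] F [-2.3 -3.6  2.8] open 47.1
```

View pics/s13.png

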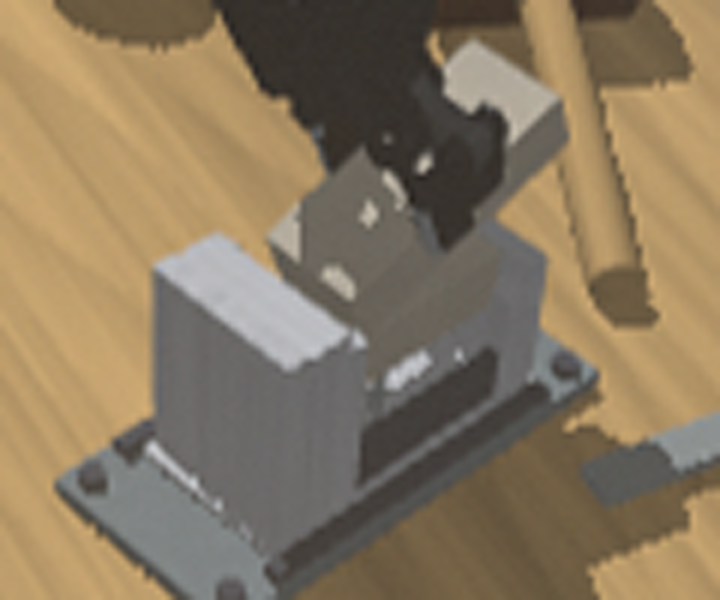

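Request:
servo_tool:
  commands:
    - [0.15,0.1,0.45,0,0,0,1]
    - [0.3,0.1,0.9,0,0,0,1]
    - [0.5,0.1,1.4,0,0,0,1]
    - [0.7,0.1,1.9,0,0,0,1]
    - [0.8,0.1,2.25,0,0,0,1]
    - [0.8,0.1,2.25,0,0,0,1]
    - [0.8,0.1,2.25,0,0,0,1]

```text
clock: 19.47
eef_pos: [642.0, 83.4, 74.8]
tool_rot: [[-0.909, -0.249, 0.333], [-0.233, 0.969, 0.088], [-0.345, 0.002, -0.939]]
contact_force: [-1.3, -3.9, 4.4]
opening: 47.4
```

```bash
python3 -c "
from h import *
mag();go(m2w(8,-1.2,74),pose(194.46,20))
p,d=env.grab_frame('side'); cv2.imwrite('pics/s14.png',cv2.resize(p[150:250,300:420],(720,600),interpolation=2)[:600])
"
```

```text
T [37.5 -1.5 74.8] fronttop [-22.6  -1.5  93.4] frontbot [-12.3  -1.5  65.2] rearbot [100.4  -1.7 106.6] tilt 20.2 F mag [-2.2 -3.5  4.4]
t19.47 d [ 2.79  0.03 -0.95] r [ 0.1  0.2 -0.1] eef [642.   83.4  74.8] F [-1.3 -3.9  4.4] open 47.4
```

View pics/s14.png

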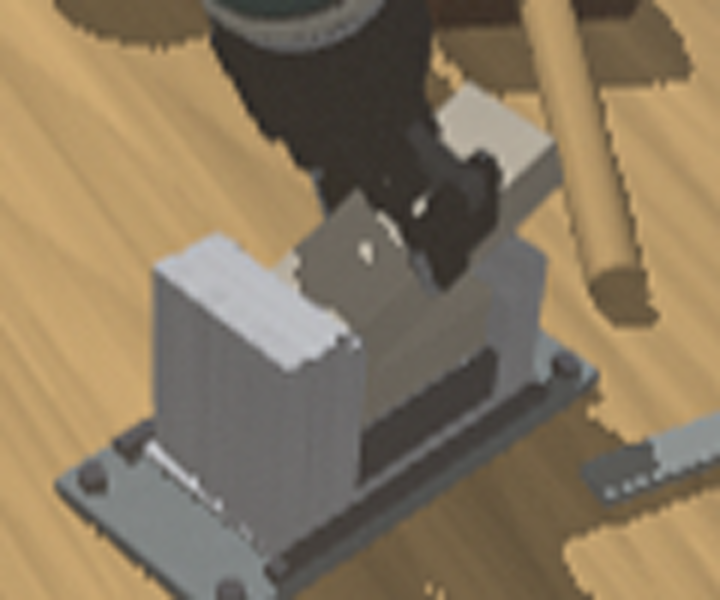

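Request:
servo_tool:
  commands:
    - [0.4,0,-0.14,0,0,0,1]
    - [0.8,0,-0.29,0,0,0,1]
    - [1.2,0,-0.43,0,0,0,1]
    - [1.6,0,-0.58,0,0,0,1]
    - [2.0,0,-0.73,0,0,0,1]
    - [2.4,0,-0.87,0,0,0,1]
    - [2.6,0,-0.95,0,0,0,1]
    - [2.6,0,-0.95,0,0,0,1]

```text
clock: 20.18
eef_pos: [616.3, 77.0, 76.6]
tool_rot: [[-0.908, -0.248, 0.337], [-0.232, 0.969, 0.089], [-0.349, 0.002, -0.937]]
contact_force: [2.6, 0.9, 5.3]
opening: 46.9
```

```bash
python3 -c "
from h import *
mag();rows([(-56,93.5,20),(-58.5,93.5,20)])
"
```

```text
T [11.1 -1.3 76.6] fronttop [-49.1  -1.3  95. ] frontbot [-38.7  -1.3  66.9] rearbot [ 73.8  -1.5 108.7] tilt 20.4 F mag [2.7 0.2 5.3]
(-56, 93.5, 20) [ 0.72  0.   -0.07] [ 0.1  0.4 -0.1]
(-58.5, 93.5, 20) [ 0.96  0.   -0.15] [ 0.1  0.4 -0.1]
```

Request:
servo_tool:
  commands:
    - [0.3,0,0,0,0.4,0,1]
    - [0.6,0,-0.05,0,0.4,0,1]
    - [0.85,0,-0.1,0,0.4,0,1]
    - [0.95,0,-0.15,0,0.4,0,1]
    - [0.95,0,-0.15,0,0.4,0,1]

```text
clock: 20.6
eef_pos: [610.4, 75.4, 77.1]
tool_rot: [[-0.908, -0.247, 0.338], [-0.231, 0.969, 0.088], [-0.349, 0.002, -0.937]]
contact_force: [9.9, 4.1, 1.9]
opening: 47.1
```

```bash
python3 -c "
from h import *
mag();rows([(-56,93,20),(-56.2,93.5,16),(-56.2,94.5,12),(-56.2,96,8),(-56,97,4),(-55.5,99,1),(-55,100,0)])
"
```

```text
T [ 4.9 -1.4 77.1] fronttop [-55.3  -1.3  95.4] frontbot [-44.8  -1.3  67.3] rearbot [ 67.6  -1.6 109.3] tilt 20.4 F mag [10.6  1.5  1.9]
(-56, 93, 20) [0.18 0.01 0.24] [ 0.   0.4 -0.2]
(-56.2, 93.5, 16) [0.46 0.01 0.53] [ 0.1  4.4 -0.2]
(-56.2, 94.5, 12) [0.73 0.01 0.75] [ 0.1  8.4 -0.2]
(-56.2, 96, 8) [1.   0.01 0.91] [ 0.1 12.4 -0.2]
(-56, 97, 4) [1.29 0.   1.09] [ 0.1 16.4 -0.2]
(-55.5, 99, 1) [1.45 0.   1.11] [ 0.1 19.4 -0.2]
(-55, 100, 0) [1.46 0.   1.09] [ 0.1 20.4 -0.2]
```

Request:
servo_tool:
  commands:
    - [0.08,0,0.25,0,0.4,0,1]
    - [0.08,0,0.25,0,0.4,0,1]
    - [0.2,0,0.4,0,2.4,0,1]
    - [0.38,0,0.55,0,4.4,0,1]
    - [0.5,0,0.66,0,6.4,0,1]
    - [0.64,0,0.77,0,8.4,0,1]
    - [0.64,0,0.77,0,8.4,0,1]
    - [0.64,0,0.77,0,8.4,0,1]

```text
clock: 21.27
eef_pos: [607.5, 74.8, 67.8]
tool_rot: [[-0.947, -0.248, 0.202], [-0.242, 0.969, 0.054], [-0.209, 0.002, -0.978]]
contact_force: [4.0, 0.6, 5.5]
opening: 47.0
```

```bash
python3 -c "
from h import *
mag();rows([(-55.4,96,8),(-55.3,97,4),(-55,98.5,1),(-54.8,99.5,0)])
p,d=env.grab_frame('side'); cv2.imwrite('pics/s15.png',cv2.resize(p[150:250,300:420],(720,600),interpolation=2)[:600])
"
```

```text
T [ 2.  -1.2 67.8] fronttop [-54.9  -1.2  94.7] frontbot [-48.6  -1.1  65.3] rearbot [68.7 -1.4 90.5] tilt 12.1 F mag [ 4.  -0.4  5.5]
(-55.4, 96, 8) [ 0.31 -0.01  0.21] [ 0.1  4.1 -0.1]
(-55.3, 97, 4) [ 0.58 -0.01  0.43] [ 0.1  8.1 -0.1]
(-55, 98.5, 1) [ 0.76 -0.01  0.51] [ 0.1 11.1 -0.1]
(-54.8, 99.5, 0) [ 0.8  -0.01  0.49] [ 0.1 12.1 -0.1]
```

View pics/s15.png

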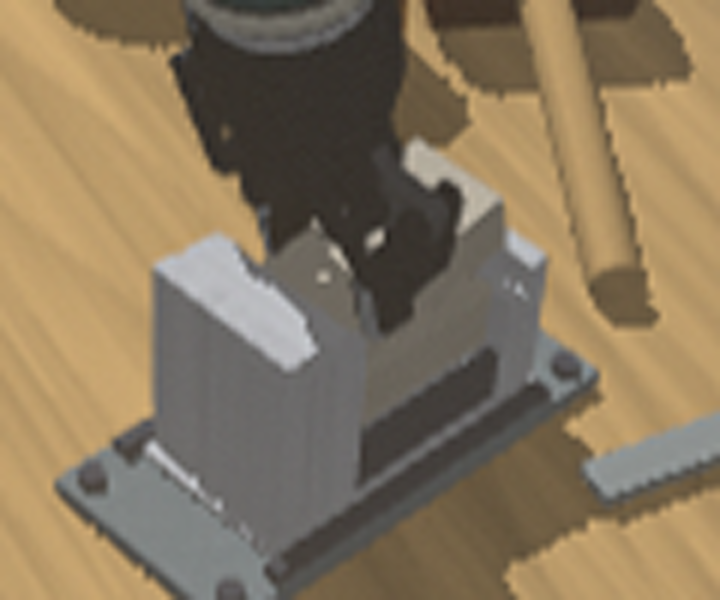

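Request:
servo_tool:
  commands:
    - [0.15,0,0.1,0,2,0,1]
    - [0.3,0,0.21,0,4,0,1]
    - [0.44,0,0.32,0,6,0,1]
    - [0.57,0,0.43,0,8,0,1]
    - [0.67,0,0.48,0,9.7,0,1]
    - [0.76,0,0.51,0,11.1,0,1]
    - [0.78,0,0.5,0,12.1,0,1]
    - [0.78,0,0.5,0,12.1,0,1]

```text
clock: 21.98
eef_pos: [601.0, 73.4, 61.1]
tool_rot: [[-0.969, -0.248, -0.001], [-0.248, 0.969, 0.002], [0.001, 0.002, -1.0]]
contact_force: [2.7, -0.1, 5.2]
opening: 47.3
```

```bash
python3 -c "
from h import *
mag()
p,d=env.grab_frame('side'); cv2.imwrite('pics/s16.png',cv2.resize(p[150:250,300:420],(720,600),interpolation=2)[:600])
"
```

```text
T [-4.7 -1.  61.1] fronttop [-54.6  -1.   99.3] frontbot [-54.6  -0.9  69.3] rearbot [65.4 -1.1 69.2] tilt -0.0 F mag [ 2.6 -0.8  5.2]
```

View pics/s16.png

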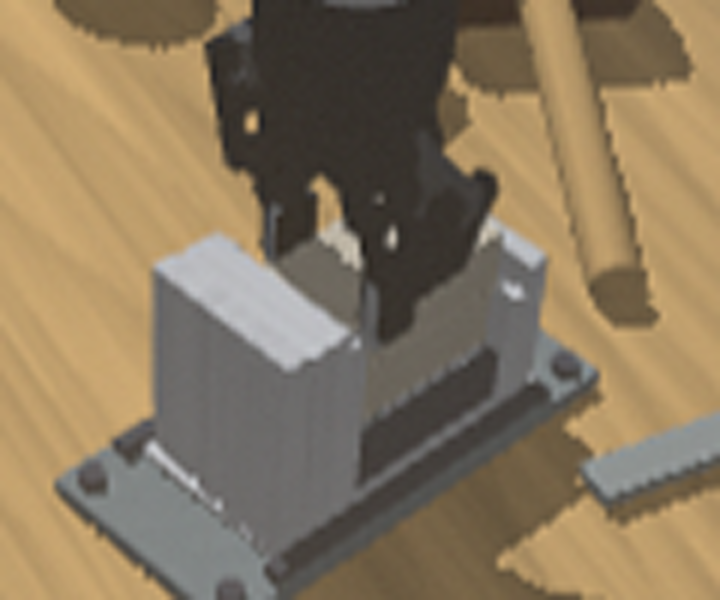

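Flat and inside. Raise to the lip, back off the wall slightly, release.

Request:
servo_tool:
  commands:
    - [-0.1,0,-0.2,0,0,0,1]
    - [-0.15,0,-0.4,0,0,0,1]
    - [-0.15,0,-0.4,0,0,0,0.7]
    - [-0.15,0,-0.4,0,0,0,0.3]
    - [-0.15,0,-0.4,0,0,0,0]
    - [-0.15,0,-0.4,0,0,0,0]
    - [-0.15,0,-0.4,0,0,0,0]
    - [-0.15,0,-0.4,0,0,0,0]

```text
clock: 22.7
eef_pos: [601.8, 73.7, 64.4]
tool_rot: [[-0.969, -0.248, -0.002], [-0.248, 0.969, 0.002], [0.001, 0.003, -1.0]]
contact_force: [0.6, 0.0, 0.6]
opening: 85.4
```

Request:
servo_tool:
  commands:
    - [0,0,-2,0,0,0,0]
    - [0,0,-4,0,0,0,0]
    - [0,0,-8,0,0,0,0]
    - [0,0,-12,0,0,0,0]
    - [0,0,-16,0,0,0,0]
    - [0,0,-20,0,0,0,0]
    - [0,0,-20,0,0,0,0]
    - [0,0,-20,0,0,0,0]

```text
clock: 23.37
eef_pos: [604.4, 73.5, 268.8]
tool_rot: [[-0.969, -0.248, 0.006], [-0.248, 0.969, 0.003], [-0.006, 0.001, -1.0]]
contact_force: [0.3, 0.3, -0.5]
opening: 85.1
```

```bash
python3 -c "
from h import *
p,d=env.grab_frame('side'); cv2.imwrite('pics/s17.png',cv2.resize(p[150:250,300:420],(720,600),interpolation=2)[:600])
cv2.imwrite('pics/s17f.png',p)
P=cloud('side',d);X=P-np.r_[O,0];c,s=np.cos(TH),np.sin(TH)
M=np.stack([c*X[...,0]+s*X[...,1],-s*X[...,0]+c*X[...,1],X[...,2]],-1)
for lo in range(-72,84,6):
  t=M[(M[...,0]>lo)&(M[...,0]<lo+6)&(abs(M[...,1])<15)&(M[...,2]<120)]
  if len(t): print(lo,np.median(t[:,2]).round(1),end=' ')
for lo in range(-32,32,4):
  t=M[(M[...,1]>lo)&(M[...,1]<lo+4)&(abs(M[...,0]-20)<25)&(M[...,2]<120)]
  if len(t): print('y',lo,np.median(t[:,2]).round(1),end=' ')
mag()
"
```

```text
-72 61.7 -66 85.5 -60 113.1 -54 110.8 -48 111.3 -42 110.8 -36 110.2 -30 104.5 -24 102.7 -18 102.9 -12 102.9 -6 102.6 0 102.9 6 102.4 12 102.8 18 102.4 24 102.2 30 102.1 36 101.8 42 102.8 48 102.4 54 102.4 60 102.8 66 12.6 72 15.6 y -32 61.1 y -28 78.1 y -24 102.8 y -20 103.1 y -16 101.7 y -12 101.7 y -8 102.3 y -4 102.6 y 0 102.6 y 4 102.4 y 8 102.8 y 12 102.3 y 16 103.1 y 20 102.3 T [ -3.1  -1.5 265.6] fronttop [-53.1  -1.4 303.8] frontbot [-53.1  -1.4 273.8] rearbot [ 66.9  -1.6 273.9] tilt 0.1 F mag [-0.5 -0.6 -1.2]
```

View pics/s17.png

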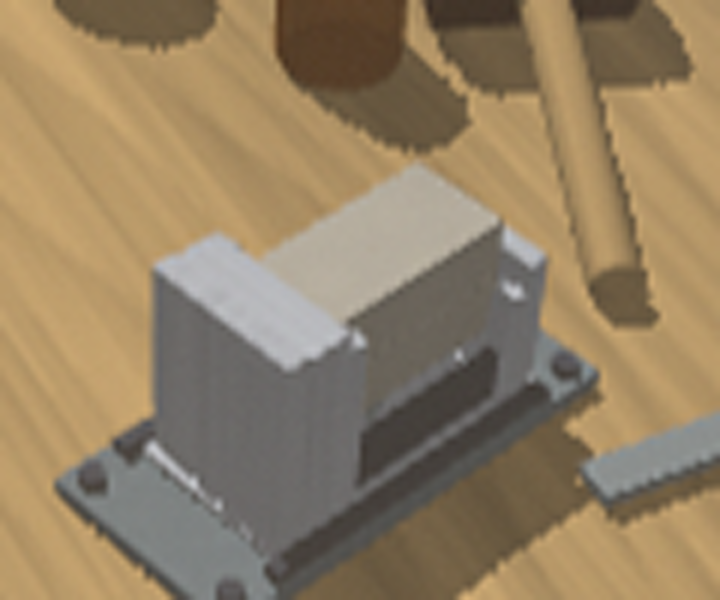

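View pics/s17f.png

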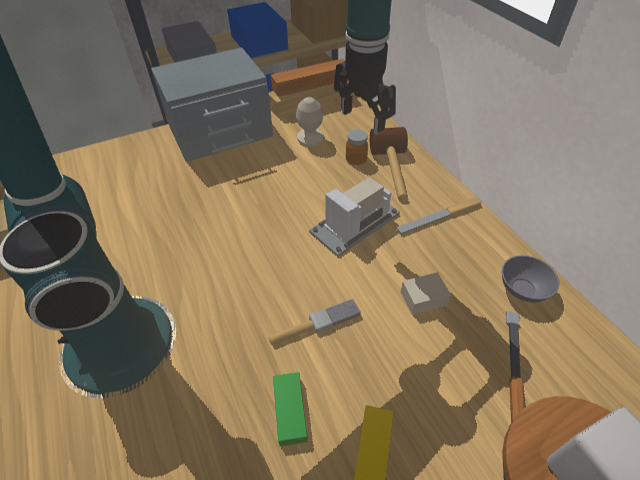

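Both blanks are stacked flat under the lip, the bench things are unmoved, and the arm is clear. I'm handing it in.

```bash
python3 -c "
from h import *
print(env.close_job(), env.sense()['clock'])"
```

```text
the job is handed in; nothing more can be done
the job is handed in; nothing more can be done
```

I loaded both blanks one after the other, released them, and handed the job in with about 23.4 s on the clock. Each blank went in tilted about 20°, was pressed down past the lip and slid to the head wall, then its back end was lowered inside the sill. No verdict is reported at hand-in.

- **Final position:** the last side picture shows the two blanks stacked flat under the lip and inside the sill. The top surface is level along and across to about 1.5 mm. The camera puts it at about 102.5 mm against the nominal 105 mm. It read the follower 1–2 mm low too, so I take this as camera bias.
- **Forces:** the highest I read on the tool was about 17 N, when the first blank met the head wall. It read about zero after release. I only saw force at the end of each move, not in between.
- **Mended on the way:** the first grasp on each blank was too shallow, so I put each back down and gripped it lower. The frame sat about 5 mm off mid by touch, against about 7 mm by sight.
- **Rest of the bench:** the offcut and the other things look unmoved in the last picture, by eye only. I could not read the follower travel or the lower blank's exact pose; I judged them only from the picture.

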